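# Clamp the paint tins in the tin shaker

## Robot

A 6-joint arm with a two-finger parallel gripper is mounted at the origin on the work surface. World frame = base frame: x ahead of the robot, y to its left, z up, the work surface at z = 0. Lengths are in m, angles in rad, forces in N, time in s.
With the tool pointing down it reaches from about 0.4 to 0.825 m from the base axis. Payload 7 kg.
Tool frame: the origin (TCP) lies at the very end of the fingers, on their centre line; the grasp point (between the pads) lies 19 mm behind it; z points along the fingers, y is the line along which they close (so a half turn about z gives the same grasp; the last joint's range is limited). The gripper opens to 85 mm and grips with 20 to 120 N. Pads are 22 mm wide; open, the fingers measure 114 mm over their backs; the gripper's body (76 mm by 85 mm) begins 54 mm behind the grasp point. The pads swing forward as they close: fully open they stand 13 mm farther back than shut.
Start: joints at [1.528, 0.359, 0.012, 0, -1.224, -0.288], TCP at [0.219, 0.638, 0.231] pointing down, gripper open.
Joint ranges: [-3.07, 3.07], [-1.43, 2.12], [-1.02, 1.25], [-3.03, 1.67], [-3.05, -0], [-3.03, 3.03]. Speed limits (rad/s): [2.39, 2.39, 3.01, 3.14, 3.14, 3.14].

## Interface

Orientations are given as a unit quaternion [x, y, z, w].
In Python, from rig import ctrl gives the robot as it stands.
- The arm moves only by the shell command python3 -m pendant 'ROWS'. ROWS is JSON, a list of rows, each an object of numbers: "tx", "ty", "tz": the shift along the world's x, y, z in cm; "wx", "wy", "wz": the turn, a rotation vector about the world's x, y, z in degrees; "claw": the opening, from 0 (shut) to 1 (fully open). A call has 1 to 5 rows; each row is the pose to reach, as a shift and turn from the pose commanded when the call began; what a row does not reach only later rows make up. A row lasts 1/12 s, in which the tool goes at most 41.7 mm and 7.16 degrees, less where a joint would pass 70% of its speed; a pose out of reach is approached as far as the arm can. A call with a gripper value outside its range is refused whole. The fingers move at their own pace and stop on an object; the grip force is fixed at half the most. Time passes only in rows, so rows that repeat a pose let the fingers close. It gives the time, the measured TCP pose, the force, the opening and the grip force at its end, in the units of the state.
- ctrl.get_obs(): the state, without advancing time (a new reading comes with each control period).
- ctrl.snapshot(name): name is "scene" or "top"; returns a dict with "img" (384x512x3 uint8, blue, green, red), "intrinsics" (3x3 intrinsics, pixels), "k1" (the pictures are not rectified: a ray, as slopes to the right and down, at radius r is drawn at 1 + k1 r^2 times it, then the intrinsics apply), "world_to_cam" (4x4, takes a point from world to camera coordinates). Camera axes: x right, y down, z forward; pixel columns grow to the right and rows downward; lengths in m; the calibration is good to about 2 mm. A picture is of the moment at which its call begins. There is no depth.
- ctrl.job_done(): hands the job in; it is judged then, once.
Trained networks look in a picture, given as the dict that the camera call returned (one of the last four; its "shot" number tells which), for a name from the list of things; names that differ only in an ending like _2 or _b are one class to them, and where a whole thing is asked for, a point or a joint stands for the part that bears it (a point fixed in the world has none). Each returns a list of dicts, best first, with "conf" (0 to 1); they miss things now and then, are a little off and sometimes report something else, mostly with a low value. They report only what shows in the picture. A call takes as long as a camera call. They do not tell look-alikes from the thing itself.
- ctrl.outline_of(picture, thing): "region" (384x512 bool, what is visible of it).
- ctrl.landmark_of(picture, thing): "position" ([x, y, z] in m, in world coordinates, good to about 4 mm: a listed point, or the origin of a listed thing).
The state is a dict: "clock": time; "joints": joint angles; "qd": joint speeds; "joint_efforts": joint torques, N m; "tcp_pos": TCP position; "ee_rot": TCP orientation; "wrist_force": force on the tool from outside, world axes, zero at the start; "torque": the same for the moment, N m; "grip_width": finger opening in m; "gripper_force": force on a finger pad.
Only numpy, scipy, OpenCV 4.12 (cv2) and the standard library are available. Lean on these libraries where they do the work, as an engineer would, in place of code of your own. Each camera call takes 0.05 s, during which the arm holds its last target. There are 200 camera calls.

## Task

Get the tin shaker ready to run: slide its clear guard fully open, stand every small lidded paint tin from the bench upright in the cradle, then fit the loose crank on the square shaft end and wind the clamp closed (clockwise from above) until the row is held tight with the sprung pad pressed about half-way in. Never turn the drive except with the crank. Take the crank off again, lay it flat on the middle of the cork mat, slide the guard fully shut, and leave the other things on the bench where they are.

Things in the scene. Friction and masses are not known exactly. Their poses are not given: they have to be found in the camera images.
- shaker: Fixed bench-top tin shaker, blue casing 350 (x) x 410 (y) x 145 mm high; origin: centre of its underside, on the bench; x points to its back (motor housing), y along the cradle from fixed stop to crank end, z up. The open-topped bay is 150 mm wide (x) about shaker x = -85 mm, from y = -190 to +105 mm; its floor is 75 mm above the bench, 70 mm below the deck. The tins stand on this floor.
- stop_face (a point): Point on the bay floor at the foot of the fixed stop's face (stop 46 mm high), at the -y end of the cradle, on its centre line; axes as the shaker's. The cradle is a straight channel along shaker +y from here, 52 mm wide between rails 22 mm high. A first tin touching the stop has its centre 23 mm from here; gaps between tins do not matter, the pad pushes the row together.
- guard (a joint): Clear sliding guard over the bay (plate 170 x 308 x 5 mm just above the deck), metres: 0 shut, 0.16 fully open, sliding along shaker +x over the motor housing; friction about 2 N, stays where it is left.
- guard_handle (a point): Centre of the guard's red bar handle: bar 112 mm long along shaker y, 14 mm wide (x) and 14 mm high, its centre 36 mm above the deck, its underside 21 mm clear of the plate. It moves with the guard.
- drive (a joint): Turning angle of the vertical drive shaft, rad: grows clockwise seen from above, which closes the clamp jaw by 16 mm a turn; somewhere from 0 to 3 at the start, stops at 64.8. At 0 the square's sides are along the shaker's x and y. Turning friction about 0.08 N m; stays where it is left.
- shaft_foot (a point): Point on the shaft's axis at the foot of the square end, where the crank's underside rests when fully seated: 174 mm above the bench, on a round collar (32 mm diameter) 4 mm above the grey gear box (84 x 80 x 25 mm, on the deck at the +y end). Axes as the shaker's; does not turn.
- shaft_top (a point): Centre of the top of the square shaft end, 18 mm above shaft_foot; turns with the shaft. The square is 16 mm across flats and 15 mm high, with a 11 mm square nose for the last 3 mm.
- pad (a joint): How far the black sprung rubber pad is pushed back towards the yellow jaw, metres: 0 free, 0.016 fully home (jaw and pad then solid). Spring 1.5 N/mm. Half-way in is 0.008, half a turn of the crank after the row becomes tight.
- pad_face (a point): Centre of the pad's front face (44 x 40 mm, 5 to 45 mm above the bay floor), which looks to the fixed stop along shaker -y. With drive at 0 it is 235 mm from the stop face.
- crank: Loose steel crank, 0.33 kg, lying grip up: square hub block 34 x 34 x 24 mm, arm 16 mm wide and 24 mm high, revolving black grip. Origin on its underside, midway between the hub's and the grip's axes, which are 65 mm apart; x points from hub to grip, z up. The bare arm between hub block and grip runs from x = -15 to +20 mm.
- crank_socket (a point): Centre of the mouth of the square socket in the underside of the hub (crank x = -32.5 mm): 18 mm across flats with a 2 mm chamfer, 20 mm deep, its sides along the crank's x and y. Fits the shaft in any of four quarter-turn positions; seated, this point meets shaft_foot.
- grip_mid (a point): Point on the axis of the crank's black grip, 50 mm above the crank's underside (crank x = +32.5 mm). The grip is a cylinder of 24 mm diameter from 26 to 68 mm above the underside and revolves freely on its pin, so it can be held without turning the hand while the crank goes round (radius 65 mm).
- mat: Cork mat fixed on the bench, 190 (x) x 140 (y) x 4 mm, where the crank is kept; origin at the centre of its underside.
- tin_red: Small lidded paint tin with a dark red band and lid, 46 mm diameter, 58 mm high, about 0.15 kg; origin at the centre of its underside, z up. May be absent.
- tin_white: Small lidded paint tin with a white band and lid, 46 mm diameter, 58 mm high, about 0.15 kg; origin at the centre of its underside, z up. May be absent.
- tin_ochre: Small lidded paint tin with a yellow ochre band and lid, 46 mm diameter, 58 mm high, about 0.15 kg; origin at the centre of its underside, z up. May be absent.
- tin_green: Small lidded paint tin with a dark green band and lid, 46 mm diameter, 58 mm high, about 0.15 kg; origin at the centre of its underside, z up. May be absent.
- wash_pot: Bystander: grey paint-smeared open brush-washing pot, 58 mm diameter, 45 mm high; origin under its centre.
- brush_jar: Bystander: brown jar with brushes, 64 mm diameter, 195 mm high in all; origin under its centre.
- water_bottle: Bystander: clear bottle with blue label and red cap, 66 mm diameter, 220 mm high; origin under its centre.
- black_can: Bystander: can with black runs, 84 mm diameter, 100 mm high; origin under its centre.
- dish: Bystander: white mixing dish with red paint, 84 mm diameter, 14 mm high; origin under its centre.
- sanding_block: Bystander: cork sanding block, 70 x 45 x 30 mm; origin under its centre.
Things that resemble listed ones, but are neither listed nor needed, are in the scene too. Of the things shaped like the crank, the steel one is meant.

How it is judged:
On the way, in this order (a step that is already met when the one before it is completed fails the run):
1. the guard is slid fully open (value of joint guard above 0.15 m), for 0.2 s.
2. every tin stands upright in the cradle (x of tin_red in the frame of stop_face between -0.007 and 0.007 m and y of tin_red in the frame of stop_face between 0.015 and 0.235 m and z of tin_red in the frame of stop_face between -0.004 and 0.005 m and angle between each of tin_red, tin_white, tin_ochre, tin_green's own z axis and vertical below 0.1 rad and x of tin_white in the frame of stop_face between -0.007 and 0.007 m and y of tin_white in the frame of stop_face between 0.015 and 0.235 m and z of tin_white in the frame of stop_face between -0.004 and 0.005 m and x of tin_ochre in the frame of stop_face between -0.007 and 0.007 m and y of tin_ochre in the frame of stop_face between 0.015 and 0.235 m and z of tin_ochre in the frame of stop_face between -0.004 and 0.005 m and x of tin_green in the frame of stop_face between -0.007 and 0.007 m and y of tin_green in the frame of stop_face between 0.015 and 0.235 m and z of tin_green in the frame of stop_face between -0.004 and 0.005 m), for 0.3 s.
3. with the crank seated on the square shaft, the clamp is wound closed until the pad is pressed about half-way in (all of step 2 and value of joint pad between 0.004 and 0.013 m and distance between crank_socket and shaft_foot below 0.006 m), for 0.3 s.
4. the crank is off the shaft and lies flat on the mat, the tins still clamped (all of step 2 and value of joint pad between 0.004 and 0.013 m and horizontal distance between crank and mat below 0.05 m and angle between crank's own z axis and vertical below 0.1 rad and z of crank in the frame of mat between 0 and 0.008 m), for 0.3 s.
At the end, for the whole second after the job is handed in: The guard is shut to within 5 mm; every tin stands upright (within 0.1 rad) on the floor of the cradle, within 7 mm of its centre line, between stop and pad; the pad is pressed in by 4 to 13 mm; the crank lies flat and still on the mat, its origin within 50 mm of the mat's centre (all of step 4 and value of joint guard below 0.005 m and linear speed of crank below 0.02 m/s); the robot touches nothing.
It fails at once if a bystander is moved by more than 30 mm (distance of any of wash_pot, brush_jar, water_bottle, black_can, dish, sanding_block from where it was at the start of the episode above 0.03 m).
It fails at once if the drive is turned while the crank is not on the shaft (distance between crank_socket and shaft_foot above 0.022 m and (velocity of joint drive above 1 rad/s or velocity of joint drive below -1 rad/s)).
Of tin_red, tin_white, tin_ochre, tin_green only 2 to 4 are there at a start; the rules pass over those that are not, and their reading is None.
At some moment in a run one of tin_red, tin_white, tin_ochre, tin_green, crank may be knocked a few centimetres aside while the robot is not near it.
It also fails if it takes over 210 s, if anything falls off the work surface, if the arm or the gripper's body presses on something with over 40 N, if the wrist force passes 120 N, or if a joint passes its speed limit or range.

## Working session

There is one attempt and no reset: what is moved stays moved. The work goes in short steps, Python scripts to look and compute and a shell command to move; the robot and the scene stay as the last step left them, time stands still between calls to the robot, and variables do not carry over. Pictures are saved under pics/ and viewed, at most 14 in all, crops included, and the job is handed in when it is done.

```bash
ls; mkdir -p pics
cat > h.py <<'E'
import numpy as np, cv2
from rig import ctrl
def shot(n,f=None):
    p=ctrl.snapshot(n)
    if f: cv2.imwrite('pics/'+f,p['img'])
    return p
def pix(p,X):
    c=(np.array(p['world_to_cam'])@np.r_[X,1])[:3]; s=c[:2]/c[2]; s=s*(1+p['k1']*(s@s))
    K=np.array(p['intrinsics']); return (K[:2,:2]@s+K[:2,2]).round(0)
def ray(p,u,v,z):
    K=np.array(p['intrinsics']); d=np.linalg.solve(K,[u,v,1])[:2]; s=d.copy()
    for _ in range(20): s=d/(1+p['k1']*(s@s))
    T=np.array(p['world_to_cam']); R=T[:3,:3]; o=-R.T@T[:3,3]; w=R.T@np.r_[s,1]
    return o+w*(z-o[2])/w[2]
def lm(p,names):
    for n in names.split():
        for r in ctrl.landmark_of(p,n)[:3]:
            x=np.array(r['position']); print(n,round(r['conf'],2),x.round(3),pix(p,x))
E
python3 - <<'E'
from h import *
ps=[shot('scene','s1.png'),shot('top','t1.png')]
print(ps[0]['k1'],ps[0]['intrinsics'])
for p in ps:
    lm(p,"shaker guard_handle shaft_top shaft_foot stop_face pad_face crank crank_socket grip_mid mat tin_red tin_white tin_ochre tin_green wash_pot black_can water_bottle brush_jar dish sanding_block"); print()
o=ctrl.get_obs();print(o['clock'],o['tcp_pos'],o['ee_rot'],o['grip_width'])
E
```

```text
pics
-0.12317401665892967 [[379.80831979   0.         249.93986676]
 [  0.         379.80831979 188.01331302]
 [  0.           0.           1.        ]]
shaker 0.64 [0.637 0.186 0.001] [302. 214.]
guard_handle 0.76 [0.488 0.138 0.183] [268. 158.]
shaft_top 0.46 [0.549 0.341 0.188] [327. 144.]
shaft_foot 0.72 [0.55  0.338 0.175] [326. 147.]
stop_face 0.95 [0.56  0.01  0.072] [248. 210.]
stop_face 0.34 [ 0.57  -0.409  0.004] [138. 287.]
pad_face 0.46 [ 0.686 -0.403 -0.001] [156. 316.]
crank 0.72 [ 0.321 -0.162 -0.006] [173. 201.]
crank 0.67 [ 0.347  0.011 -0.   ] [217. 184.]
crank 0.63 [ 0.524 -0.17   0.003] [197. 240.]
crank_socket 0.85 [ 0.547 -0.195  0.001] [194. 249.]
crank_socket 0.82 [ 0.441 -0.537  0.   ] [ 86. 276.]
crank_socket 0.64 [ 0.302 -0.134 -0.001] [177. 193.]
grip_mid 0.61 [0.354 0.043 0.05 ] [225. 172.]
grip_mid 0.56 [ 0.42  -0.478  0.048] [ 96. 255.]
grip_mid 0.53 [ 0.331 -0.195  0.048] [163. 197.]
mat 0.71 [ 0.507 -0.162 -0.004] [198. 236.]
tin_red 0.7 [0.487 0.14  0.18 ] [268. 158.]
tin_red 0.64 [ 0.461 -0.398  0.   ] [128. 259.]
tin_white 0.62 [ 0.639 -0.291 -0.00
[... 1769 characters left out ...]
0.76 [ 0.378 -0.304 -0.002] [330. 219.]
wash_pot 0.47 [ 0.509 -0.285 -0.   ] [323. 188.]
wash_pot 0.2 [ 0.568 -0.41   0.002] [353. 173.]
black_can 0.66 [0.491 0.555 0.001] [123. 197.]
black_can 0.55 [0.342 0.345 0.006] [173. 232.]
water_bottle 0.64 [ 0.689 -0.404 -0.002] [349. 145.]
water_bottle 0.55 [0.482 0.136 0.181] [220. 192.]
brush_jar 0.55 [ 0.77  -0.146  0.002] [288. 128.]
brush_jar 0.42 [ 0.507 -0.283 -0.001] [323. 188.]
dish 0.57 [ 0.317  0.184 -0.   ] [212. 237.]
dish 0.39 [ 0.509 -0.286 -0.   ] [324. 188.]
sanding_block 0.48 [0.34  0.348 0.002] [173. 232.]

2.1 [0.21925188 0.63837477 0.23131113] [ 9.86352787e-01 -1.64645621e-01 -3.81483648e-06 -8.02541839e-07] 0.08565995660785389
```

```bash
python3 -c "
import cv2
a=cv2.imread('pics/s1.png');b=cv2.imread('pics/t1.png')
cv2.imwrite('pics/s2.png',cv2.resize(a[130:340,60:380],None,fx=2.5,fy=2.5,interpolation=cv2.INTER_CUBIC))
cv2.imwrite('pics/t2.png',cv2.resize(b[90:270,100:420],None,fx=2.5,fy=2.5,interpolation=cv2.INTER_CUBIC))"
```

```text
(no output)
```

View pics/s2.png

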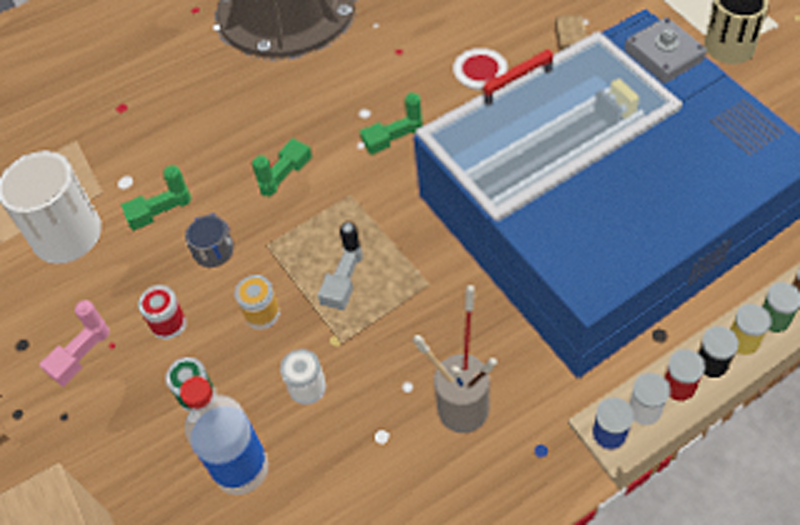

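View pics/t2.png

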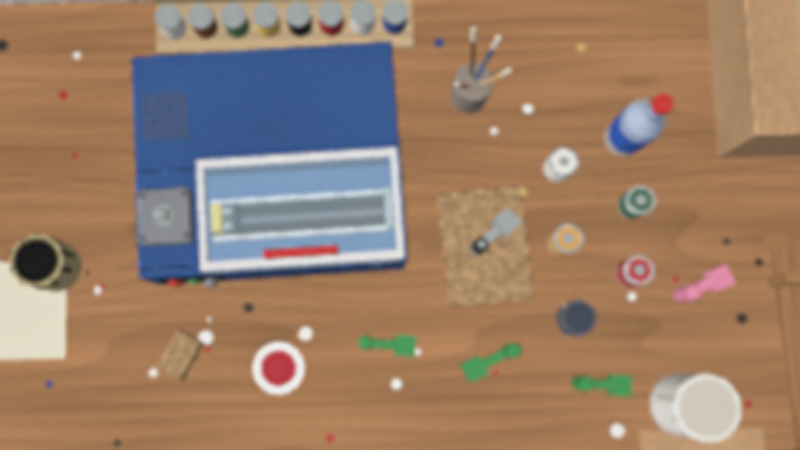

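The pictures show four tins in s1.png: red (125,255), ochre (162,250), white (181,281) and green (135,283). There are several crank-shaped things: green ones at (123,212), (173,197) and (217,182), pink at (90,267), and steel at (197,240) on the mat. The steel one is meant. Next I measure the shaker's yaw.

Run:
```python
from h import *
p=shot('top'); s=shot('scene')
q=[(197,158),(398,147),(405,260),(200,272)]
c=[ray(p,100+u/2.5,90+v/2.5,0.150) for u,v in q]
for a in c: print(a.round(3))
d=c[0]-c[1]; e=c[3]-c[2]
print('yaw',[np.degrees(np.arctan2(-v[0],v[1])).round(2) for v in (d,e)], 'sizes',np.linalg.norm(d),np.linalg.norm(c[0]-c[3]),'ctr',np.mean(c,0))
m=(ctrl.outline_of(p,'guard_handle') or [{'region':None}])
for r in (p,s):
  for n in ('guard_handle','shaker'):
    o=ctrl.outline_of(r,n)
    for k in o[:1]:
      R=k['region'].astype('uint8'); print(n,k['conf'],cv2.minAreaRect(cv2.findNonZero(R)), cv2.boundingRect(R))
      ys,xs=np.nonzero(R)
      if n=='guard_handle':
        w=np.array([ray(r,x,y,.183)[:2] for x,y in zip(xs,ys)]); mu=w.mean(0); U=np.linalg.svd(w-mu,full_matrices=False)[2][0]; print('handle',mu.round(4),'yaw',np.degrees(np.arctan(-U[0]/U[1])))
for r in (p,s): lm(r,'guard_handle stop_face shaft_foot')
cr=p['img'][150:200,140:190]; cr2=s['img'][120:170,300:350]
cv2.imwrite('pics/sq.png',np.hstack([cv2.resize(x,(400,400),interpolation=cv2.INTER_CUBIC) for x in (cr,cr2)]))
```

```text
[0.639 0.295 0.15 ]
[ 0.648 -0.015  0.15 ]
[ 0.473 -0.021  0.15 ]
[0.462 0.29  0.15 ]
yaw [np.float64(1.81), np.float64(1.98)] sizes 0.30985280953534977 0.17634575011704118 ctr [0.55551095 0.1374428  0.15      ]
guard_handle 0.82 ((219.46295166015625, 172.63861083984375), (45.00831985473633, 81.66831970214844), 86.53176879882812) (179, 148, 82, 50)
handle [0.5533 0.1373] yaw 2.8114599607177504
shaker 0.77 ((206.39700317382812, 155.57696533203125), (94.31119537353516, 106.8646240234375), 86.93350982666016) (152, 106, 110, 99)
guard_handle 0.86 ((278.0426940917969, 177.2516632080078), (48.73187255859375, 95.1883316040039), 58.570438385009766) (227, 143, 104, 74)
handle [0.577  0.1152] yaw 3.0246276796444196
shaker 0.71 ((306.62451171875, 197.47216796875), (118.13311767578125, 138.83233642578125), 53.426971435546875) (226, 134, 164, 147)
guard_handle 0.89 [0.484 0.133 0.182] [221. 191.]
shaft_foot 0.82 [0.55  0.34  0.173] [166. 175.]
shaft_foot 0.45 [ 0.502 -0.144  0.05 ] [291. 189.]
guard_handle 0.67 [0.485 0.139 0.182] [267. 158.]
stop_face 0.81 [0.559 0.013 0.074] [248. 209.]
shaft_foot 0.86 [0.55  0.343 0.174] [327. 147.]
```

View pics/sq.png

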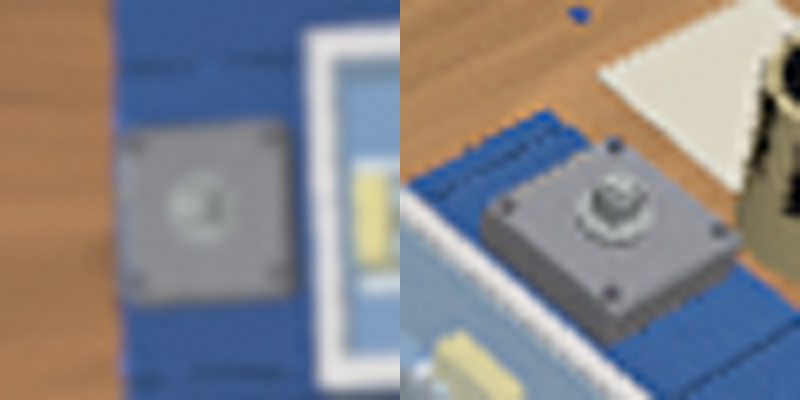

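```bash
python3 -m pendant '[{"tx":2,"ty":-3.5,"wz":-5},{"tx":4,"ty":-7,"wz":-10},{"tx":6,"ty":-10.5,"wz":-15},{"tx":8,"ty":-14,"wz":-20},{"tx":9.8,"ty":-17,"wz":-25}]'
python3 -m pendant '[{"tx":2,"ty":-3.5,"wz":-5},{"tx":4,"ty":-7,"wz":-10},{"tx":6,"ty":-10.5,"wz":-15},{"tx":8,"ty":-14,"wz":-20},{"tx":9.8,"ty":-17,"wz":-25}]'
python3 -m pendant '[{"tx":2,"ty":-3.5,"wz":-5},{"tx":4,"ty":-7,"wz":-10},{"tx":6,"ty":-10.5,"wz":-15},{"tx":7,"ty":-14,"wz":-19},{"tx":7,"ty":-16.1,"wz":-19}]'
```

```text
invalid input at $[0]: expected keys tx, ty, tz, wx, wy, wz, claw
invalid input at $[0]: expected keys tx, ty, tz, wx, wy, wz, claw
invalid input at $[0]: expected keys tx, ty, tz, wx, wy, wz, claw
```

```bash
python3 -m pendant '[{"tx":2,"ty":-3.5,"tz":0,"wx":0,"wy":0,"wz":-5,"claw":1},{"tx":4,"ty":-7,"tz":0,"wx":0,"wy":0,"wz":-10,"claw":1},{"tx":6,"ty":-10.5,"tz":0,"wx":0,"wy":0,"wz":-15,"claw":1},{"tx":8,"ty":-14,"tz":0,"wx":0,"wy":0,"wz":-20,"claw":1},{"tx":9.8,"ty":-17,"tz":0,"wx":0,"wy":0,"wz":-25,"claw":1}]'
python3 -m pendant '[{"tx":2,"ty":-3.5,"tz":0,"wx":0,"wy":0,"wz":-5,"claw":1},{"tx":4,"ty":-7,"tz":0,"wx":0,"wy":0,"wz":-10,"claw":1},{"tx":6,"ty":-10.5,"tz":0,"wx":0,"wy":0,"wz":-15,"claw":1},{"tx":8,"ty":-14,"tz":0,"wx":0,"wy":0,"wz":-20,"claw":1},{"tx":9.8,"ty":-17,"tz":0,"wx":0,"wy":0,"wz":-25,"claw":1}]'
python3 -m pendant '[{"tx":2,"ty":-3.5,"tz":0,"wx":0,"wy":0,"wz":-5,"claw":1},{"tx":4,"ty":-7,"tz":0,"wx":0,"wy":0,"wz":-10,"claw":1},{"tx":6,"ty":-10.5,"tz":0,"wx":0,"wy":0,"wz":-15,"claw":1},{"tx":7,"ty":-14,"tz":0,"wx":0,"wy":0,"wz":-19,"claw":1},{"tx":7,"ty":-16.1,"tz":0,"wx":0,"wy":0,"wz":-19,"claw":1}]'
```

```text
clock: 3.17
tcp_pos: [0.3179, 0.4662, 0.2315]
ee_rot: [0.927, -0.376, -0.0, -0.0]
wrist_force: [0.6, 0.5, 0.1]
grip_width: 0.0857
gripper_force: 0.0
clock: 3.58
tcp_pos: [0.4158, 0.2962, 0.2317]
ee_rot: [0.823, -0.568, -0.0, -0.0]
wrist_force: [0.7, 0.6, -0.5]
grip_width: 0.0856
gripper_force: 0.0
clock: 4.0
tcp_pos: [0.4864, 0.1345, 0.2313]
ee_rot: [0.717, -0.697, 0.0, 0.0]
wrist_force: [-0.6, 1.5, 0.0]
grip_width: 0.0855
gripper_force: 0.0
```

```bash
python3 -m pendant '[{"tx":0,"ty":0,"tz":-3,"wx":0,"wy":0,"wz":0,"claw":1},{"tx":0,"ty":0,"tz":-6,"wx":0,"wy":0,"wz":0,"claw":1},{"tx":0,"ty":0,"tz":-6.7,"wx":0,"wy":0,"wz":0,"claw":1},{"tx":0,"ty":0,"tz":-6.7,"wx":0,"wy":0,"wz":0,"claw":0},{"tx":0,"ty":0,"tz":-6.7,"wx":0,"wy":0,"wz":0,"claw":0}]'
python3 -m pendant '[{"tx":0,"ty":0,"tz":0,"wx":0,"wy":0,"wz":0,"claw":0},{"tx":0,"ty":0,"tz":0,"wx":0,"wy":0,"wz":0,"claw":0},{"tx":0,"ty":0,"tz":0,"wx":0,"wy":0,"wz":0,"claw":0},{"tx":0,"ty":0,"tz":0,"wx":0,"wy":0,"wz":0,"claw":0},{"tx":0,"ty":0,"tz":0,"wx":0,"wy":0,"wz":0,"claw":0}]'
python3 -m pendant '[{"tx":0,"ty":0,"tz":0,"wx":0,"wy":0,"wz":0,"claw":0},{"tx":0,"ty":0,"tz":0,"wx":0,"wy":0,"wz":0,"claw":0},{"tx":0,"ty":0,"tz":0,"wx":0,"wy":0,"wz":0,"claw":0},{"tx":0,"ty":0,"tz":0,"wx":0,"wy":0,"wz":0,"claw":0},{"tx":0,"ty":0,"tz":0,"wx":0,"wy":0,"wz":0,"claw":0}]'
```

```text
clock: 4.42
tcp_pos: [0.4857, 0.1377, 0.1651]
ee_rot: [0.72, -0.694, 0.0, 0.0]
wrist_force: [-0.8, -0.0, 0.6]
grip_width: 0.0638
gripper_force: 0.0
clock: 4.83
tcp_pos: [0.4858, 0.1379, 0.1654]
ee_rot: [0.72, -0.694, 0.0, -0.001]
wrist_force: [-1.3, 0.2, 5.5]
grip_width: 0.0128
gripper_force: 59.4
clock: 5.25
tcp_pos: [0.4858, 0.1379, 0.1653]
ee_rot: [0.72, -0.694, 0.0, -0.001]
wrist_force: [-0.7, 0.4, 5.1]
grip_width: 0.0125
gripper_force: 59.5
```

```bash
python3 -m pendant '[{"tx":3,"ty":0.1,"tz":0,"wx":0,"wy":0,"wz":0,"claw":0},{"tx":6,"ty":0.2,"tz":0,"wx":0,"wy":0,"wz":0,"claw":0},{"tx":9,"ty":0.3,"tz":0,"wx":0,"wy":0,"wz":0,"claw":0},{"tx":12,"ty":0.4,"tz":0,"wx":0,"wy":0,"wz":0,"claw":0},{"tx":14,"ty":0.5,"tz":0,"wx":0,"wy":0,"wz":0,"claw":0}]'
python3 -m pendant '[{"tx":1,"ty":0,"tz":0,"wx":0,"wy":0,"wz":0,"claw":0},{"tx":1.8,"ty":0.1,"tz":0,"wx":0,"wy":0,"wz":0,"claw":0},{"tx":1.9,"ty":0.1,"tz":0,"wx":0,"wy":0,"wz":0,"claw":0},{"tx":1.9,"ty":0.1,"tz":0,"wx":0,"wy":0,"wz":0,"claw":0},{"tx":1.9,"ty":0.1,"tz":0,"wx":0,"wy":0,"wz":0,"claw":0}]'
```

```text
clock: 5.67
tcp_pos: [0.6283, 0.1435, 0.1654]
ee_rot: [0.72, -0.694, 0.0, -0.001]
wrist_force: [-3.4, 6.0, 10.0]
grip_width: 0.0126
gripper_force: 60.9
clock: 6.08
tcp_pos: [0.6447, 0.1442, 0.1654]
ee_rot: [0.72, -0.694, 0.0, -0.001]
wrist_force: [-1.5, 2.9, 6.0]
grip_width: 0.0132
gripper_force: 60.8
```

```bash
python3 -m pendant '[{"tx":0,"ty":0,"tz":0,"wx":0,"wy":0,"wz":0,"claw":0.8},{"tx":0,"ty":0,"tz":0,"wx":0,"wy":0,"wz":0,"claw":0.8},{"tx":0,"ty":0,"tz":0,"wx":0,"wy":0,"wz":0,"claw":0.8},{"tx":0,"ty":0,"tz":3,"wx":0,"wy":0,"wz":0,"claw":0.8},{"tx":0,"ty":0,"tz":6,"wx":0,"wy":0,"wz":0,"claw":1}]'
python3 -m pendant '[{"tx":-1,"ty":-3,"tz":2,"wx":0,"wy":0,"wz":0,"claw":1},{"tx":-2,"ty":-6.5,"tz":2,"wx":0,"wy":0,"wz":0,"claw":1},{"tx":-3.5,"ty":-10,"tz":2,"wx":0,"wy":0,"wz":0,"claw":1},{"tx":-5,"ty":-13.5,"tz":2,"wx":0,"wy":0,"wz":0,"claw":1},{"tx":-6,"ty":-17,"tz":2,"wx":0,"wy":0,"wz":0,"claw":1}]'
python3 -m pendant '[{"tx":-1,"ty":-3.5,"tz":0,"wx":0,"wy":0,"wz":0,"claw":1},{"tx":-2,"ty":-7,"tz":0,"wx":0,"wy":0,"wz":0,"claw":1},{"tx":-3.5,"ty":-10.5,"tz":0,"wx":0,"wy":0,"wz":0,"claw":1},{"tx":-5,"ty":-14,"tz":0,"wx":0,"wy":0,"wz":0,"claw":1},{"tx":-6,"ty":-17.5,"tz":0,"wx":0,"wy":0,"wz":0,"claw":1}]'
python3 - <<'E'
from h import *
for n in ('top','scene'):
    p=shot(n); lm(p,'tin_ochre tin_white tin_red tin_green stop_face guard_handle')
E
```

```text
clock: 6.5
tcp_pos: [0.643, 0.1427, 0.2227]
ee_rot: [0.72, -0.694, -0.001, 0.003]
wrist_force: [1.8, 0.1, 0.9]
grip_width: 0.0725
gripper_force: 0.0
clock: 6.92
tcp_pos: [0.5828, -0.0281, 0.2444]
ee_rot: [0.72, -0.694, -0.0, -0.0]
wrist_force: [0.1, -1.2, -0.5]
grip_width: 0.0858
gripper_force: 0.0
clock: 7.33
tcp_pos: [0.5226, -0.2032, 0.2445]
ee_rot: [0.72, -0.694, -0.0, 0.0]
wrist_force: [1.0, 0.5, -0.7]
grip_width: 0.0856
gripper_force: 0.0
tin_ochre 0.68 [0.548 0.235 0.093] [197. 178.]
tin_ochre 0.53 [ 0.509 -0.285 -0.002] [323. 188.]
tin_ochre 0.52 [0.56  0.011 0.073] [253. 175.]
tin_red 0.49 [ 0.457 -0.397 -0.003] [351. 200.]
tin_red 0.27 [0.319 0.184 0.   ] [212. 236.]
tin_green 0.57 [ 0.57  -0.409  0.   ] [352. 173.]
stop_face 0.85 [0.562 0.01  0.072] [253. 174.]
stop_face 0.57 [ 0.317  0.184 -0.001] [212. 237.]
stop_face 0.16 [ 0.528 -0.174  0.003] [297. 184.]
guard_handle 0.74 [0.646 0.145 0.182] [217. 148.]
tin_ochre 0.84 [ 0.512 -0.287 -0.001] [165. 255.]
tin_white 0.79 [ 0.637 -0.289  0.001] [181. 284.]
tin_white 0.67 [ 0.687 -0.404  0.001] [155. 317.]
tin_green 0.61 [ 0.57  -0.407  0.004] [138. 286.]
tin_green 0.35 [ 0.637 -0.29   0.   ] [182. 285.]
stop_face 0.76 [0.559 0.009 0.076] [248. 210.]
stop_face 0.22 [0.494 0.55  0.002] [350. 149.]
stop_face 0.15 [ 0.507 -0.144  0.049] [200. 225.]
guard_handle 0.82 [0.644 0.147 0.181] [299. 187.]
guard_handle 0.38 [ 0.689 -0.403 -0.001] [156. 317.]
```

```bash
python3 -m pendant '[{"tx":-0.6,"ty":-4,"tz":0,"wx":0,"wy":0,"wz":0,"claw":1},{"tx":-1.2,"ty":-8.2,"tz":0,"wx":0,"wy":0,"wz":0,"claw":1},{"tx":-1.2,"ty":-8.2,"tz":-4,"wx":0,"wy":0,"wz":0,"claw":1},{"tx":-1.2,"ty":-8.2,"tz":-8,"wx":0,"wy":0,"wz":0,"claw":1},{"tx":-1.2,"ty":-8.2,"tz":-12,"wx":0,"wy":0,"wz":0,"claw":1}]'
python3 -m pendant '[{"tx":0,"ty":0,"tz":-4,"wx":0,"wy":0,"wz":0,"claw":1},{"tx":0,"ty":0,"tz":-8,"wx":0,"wy":0,"wz":0,"claw":1},{"tx":0,"ty":0,"tz":-9.8,"wx":0,"wy":0,"wz":0,"claw":1},{"tx":0,"ty":0,"tz":-9.8,"wx":0,"wy":0,"wz":0,"claw":0},{"tx":0,"ty":0,"tz":-9.8,"wx":0,"wy":0,"wz":0,"claw":0}]'
python3 -m pendant '[{"tx":0,"ty":0,"tz":0,"wx":0,"wy":0,"wz":0,"claw":0},{"tx":0,"ty":0,"tz":0,"wx":0,"wy":0,"wz":0,"claw":0},{"tx":0,"ty":0,"tz":0,"wx":0,"wy":0,"wz":0,"claw":0},{"tx":0,"ty":0,"tz":0,"wx":0,"wy":0,"wz":0,"claw":0},{"tx":0,"ty":0,"tz":0,"wx":0,"wy":0,"wz":0,"claw":0}]'
```

```text
clock: 8.45
tcp_pos: [0.5123, -0.2844, 0.1236]
ee_rot: [0.719, -0.695, 0.001, -0.001]
wrist_force: [1.0, -0.2, -1.1]
grip_width: 0.0853
gripper_force: 0.0
clock: 8.87
tcp_pos: [0.512, -0.2836, 0.0257]
ee_rot: [0.72, -0.694, -0.001, 0.001]
wrist_force: [0.0, 0.1, 0.5]
grip_width: 0.0639
gripper_force: 0.0
clock: 9.28
tcp_pos: [0.5139, -0.284, 0.0286]
ee_rot: [0.72, -0.694, 0.002, -0.001]
wrist_force: [-0.2, 0.7, 8.1]
grip_width: 0.0446
gripper_force: 61.6
```

```bash
python3 -m pendant '[{"tx":0,"ty":0,"tz":4,"wx":0,"wy":0,"wz":0,"claw":0},{"tx":0,"ty":0,"tz":8,"wx":0,"wy":0,"wz":0,"claw":0},{"tx":0,"ty":0,"tz":12,"wx":0,"wy":0,"wz":0,"claw":0},{"tx":0,"ty":0,"tz":16,"wx":0,"wy":0,"wz":0,"claw":0},{"tx":0.5,"ty":3,"tz":18,"wx":0,"wy":0,"wz":0,"claw":0}]'
python3 -m pendant '[{"tx":0.5,"ty":4,"tz":1,"wx":0,"wy":0,"wz":0,"claw":0},{"tx":1,"ty":8,"tz":1,"wx":0,"wy":0,"wz":0,"claw":0},{"tx":2,"ty":12,"tz":1,"wx":0,"wy":0,"wz":0,"claw":0},{"tx":3,"ty":16,"tz":1,"wx":0,"wy":0,"wz":0,"claw":0},{"tx":3.5,"ty":20,"tz":1,"wx":0,"wy":0,"wz":0,"claw":0}]'
python3 -m pendant '[{"tx":0.4,"ty":4,"tz":0,"wx":0,"wy":0,"wz":0,"claw":0},{"tx":0.6,"ty":8,"tz":0,"wx":0,"wy":0,"wz":0,"claw":0},{"tx":0.6,"ty":9.2,"tz":0,"wx":0,"wy":0,"wz":0,"claw":0},{"tx":0.6,"ty":9.2,"tz":0,"wx":0,"wy":0,"wz":0,"claw":0},{"tx":0.6,"ty":9.2,"tz":-1,"wx":0,"wy":0,"wz":0,"claw":0}]'
```

```text
clock: 9.7
tcp_pos: [0.5185, -0.2568, 0.2126]
ee_rot: [0.719, -0.695, 0.004, -0.001]
wrist_force: [1.6, 0.0, -0.7]
grip_width: 0.0444
gripper_force: 61.8
clock: 10.12
tcp_pos: [0.5527, -0.0516, 0.2175]
ee_rot: [0.72, -0.694, 0.001, -0.001]
wrist_force: [1.4, -0.2, -1.4]
grip_width: 0.0444
gripper_force: 61.8
clock: 10.53
tcp_pos: [0.5592, 0.0395, 0.2084]
ee_rot: [0.72, -0.694, 0.001, -0.002]
wrist_force: [0.6, -0.0, -1.2]
grip_width: 0.045
gripper_force: 61.8
```

```bash
python3 -m pendant '[{"tx":0,"ty":0,"tz":-3,"wx":0,"wy":0,"wz":0,"claw":0},{"tx":0,"ty":0,"tz":-6,"wx":0,"wy":0,"wz":0,"claw":0},{"tx":0,"ty":0,"tz":-7.5,"wx":0,"wy":0,"wz":0,"claw":0},{"tx":0,"ty":0,"tz":-9,"wx":0,"wy":0,"wz":0,"claw":0},{"tx":0,"ty":0,"tz":-10.2,"wx":0,"wy":0,"wz":0,"claw":0}]'
python3 -m pendant '[{"tx":0,"ty":0,"tz":-0.3,"wx":0,"wy":0,"wz":0,"claw":0},{"tx":0,"ty":0,"tz":-0.3,"wx":0,"wy":0,"wz":0,"claw":0}]'
```

```text
clock: 10.95
tcp_pos: [0.5573, 0.0367, 0.1027]
ee_rot: [0.719, -0.695, -0.0, 0.001]
wrist_force: [-18.3, 2.7, 53.1]
grip_width: 0.0447
gripper_force: 69.4
clock: 11.12
tcp_pos: [0.5578, 0.0369, 0.1017]
ee_rot: [0.719, -0.695, 0.0, 0.0]
wrist_force: [-3.2, 0.2, 5.8]
grip_width: 0.0447
gripper_force: 67.5
```

```bash
python3 -m pendant '[{"tx":0,"ty":0,"tz":0,"wx":0,"wy":0,"wz":0,"claw":0.8},{"tx":0,"ty":0,"tz":0,"wx":0,"wy":0,"wz":0,"claw":0.8},{"tx":0,"ty":0,"tz":0,"wx":0,"wy":0,"wz":0,"claw":0.8},{"tx":0,"ty":0,"tz":3,"wx":0,"wy":0,"wz":0,"claw":0.8},{"tx":0,"ty":0,"tz":6.5,"wx":0,"wy":0,"wz":0,"claw":0.8}]'
python3 -m pendant '[{"tx":0,"ty":0,"tz":4,"wx":0,"wy":0,"wz":0,"claw":1},{"tx":0.5,"ty":-2.5,"tz":7,"wx":0,"wy":0,"wz":0,"claw":1},{"tx":1,"ty":-6,"tz":7,"wx":0,"wy":0,"wz":0,"claw":1},{"tx":2,"ty":-10,"tz":7,"wx":0,"wy":0,"wz":0,"claw":1},{"tx":3,"ty":-13.8,"tz":7,"wx":0,"wy":0,"wz":0,"claw":1}]'
python3 -m pendant '[{"tx":1,"ty":-4,"tz":0,"wx":0,"wy":0,"wz":0,"claw":1},{"tx":2,"ty":-7.5,"tz":0,"wx":0,"wy":0,"wz":0,"claw":1},{"tx":3,"ty":-11,"tz":0,"wx":0,"wy":0,"wz":0,"claw":1},{"tx":4,"ty":-14.8,"tz":0,"wx":0,"wy":0,"wz":0,"claw":1},{"tx":5,"ty":-18.5,"tz":0,"wx":0,"wy":0,"wz":0,"claw":1}]'
python3 - <<'E'
from h import *
for n in ('top','scene'):
    p=shot(n,n[0]+'3.png'); lm(p,'tin_ochre tin_white tin_red tin_green crank stop_face')
c=cv2.imread('pics/s3.png')
cv2.imwrite('pics/s3c.png',cv2.resize(c[140:240,210:350],None,fx=5,fy=5,interpolation=cv2.INTER_CUBIC))
E
```

```text
clock: 11.53
tcp_pos: [0.5563, 0.0373, 0.1644]
ee_rot: [0.719, -0.695, -0.001, 0.003]
wrist_force: [1.8, 1.9, 0.0]
grip_width: 0.0682
gripper_force: 0.0
clock: 11.95
tcp_pos: [0.5885, -0.1011, 0.2374]
ee_rot: [0.72, -0.694, 0.001, -0.001]
wrist_force: [1.7, 0.8, -0.2]
grip_width: 0.0852
gripper_force: 0.0
clock: 12.37
tcp_pos: [0.6382, -0.287, 0.236]
ee_rot: [0.72, -0.694, -0.0, -0.0]
wrist_force: [1.1, 0.4, -0.2]
grip_width: 0.0856
gripper_force: 0.0
tin_ochre 0.65 [0.556 0.037 0.075] [246. 176.]
tin_ochre 0.46 [ 0.636 -0.289 -0.002] [323. 158.]
tin_white 0.72 [ 0.636 -0.289 -0.003] [323. 158.]
tin_white 0.6 [ 0.688 -0.406  0.002] [350. 145.]
tin_red 0.73 [ 0.458 -0.4   -0.002] [351. 199.]
tin_green 0.48 [ 0.568 -0.41   0.001] [352. 173.]
crank 0.61 [0.348 0.011 0.001] [254. 228.]
crank 0.47 [ 0.433 -0.511 -0.002] [379. 205.]
crank 0.43 [ 0.277 -0.334 -0.003] [338. 244.]
stop_face 0.72 [0.559 0.008 0.074] [254. 175.]
stop_face 0.5 [ 0.641  0.19  -0.002] [210. 160.]
tin_ochre 0.5 [0.555 0.029 0.076] [252. 206.]
tin_white 0.76 [ 0.636 -0.289 -0.001] [182. 284.]
tin_red 0.79 [ 0.46  -0.399  0.003] [127. 259.]
tin_green 0.62 [ 0.571 -0.405  0.004] [139. 286.]
crank 0.89 [ 0.529 -0.168  0.005] [198. 240.]
crank 0.75 [ 0.428 -0.512  0.001] [ 92. 269.]
crank 0.5 [ 0.272 -0.339  0.001] [123. 212.]
stop_face 0.9 [0.56  0.011 0.076] [248. 209.]
```

View pics/s3c.png

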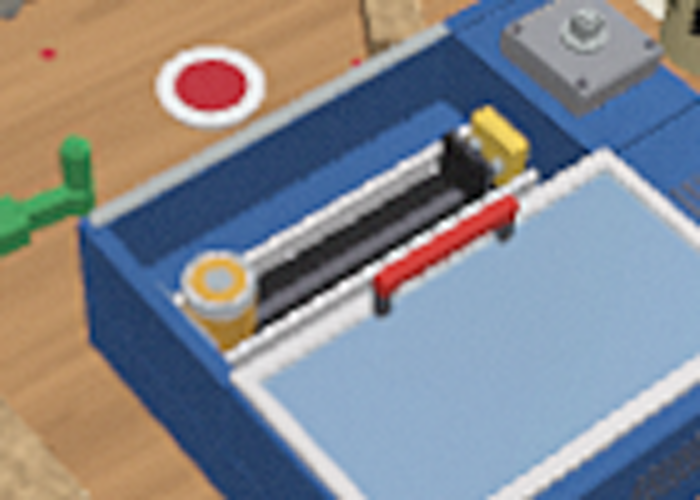

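Ochre stands in the channel at (252,206), at bay-floor height. White is next.

```bash
python3 -m pendant '[{"tx":-0.1,"ty":-0.2,"tz":-4,"wx":0,"wy":0,"wz":0,"claw":1},{"tx":-0.1,"ty":-0.2,"tz":-8,"wx":0,"wy":0,"wz":0,"claw":1},{"tx":-0.1,"ty":-0.2,"tz":-12,"wx":0,"wy":0,"wz":0,"claw":1},{"tx":-0.1,"ty":-0.2,"tz":-16,"wx":0,"wy":0,"wz":0,"claw":1},{"tx":-0.1,"ty":-0.2,"tz":-20,"wx":0,"wy":0,"wz":0,"claw":1}]'
python3 -m pendant '[{"tx":0,"ty":0,"tz":-0.9,"wx":0,"wy":0,"wz":0,"claw":1},{"tx":0,"ty":0,"tz":-0.9,"wx":0,"wy":0,"wz":0,"claw":0},{"tx":0,"ty":0,"tz":-0.9,"wx":0,"wy":0,"wz":0,"claw":0},{"tx":0,"ty":0,"tz":-0.9,"wx":0,"wy":0,"wz":0,"claw":0},{"tx":0,"ty":0,"tz":-0.9,"wx":0,"wy":0,"wz":0,"claw":0}]'
python3 -m pendant '[{"tx":0,"ty":0,"tz":0,"wx":0,"wy":0,"wz":0,"claw":0},{"tx":0,"ty":0,"tz":0,"wx":0,"wy":0,"wz":0,"claw":0},{"tx":0,"ty":0,"tz":0,"wx":0,"wy":0,"wz":0,"claw":0},{"tx":0,"ty":0,"tz":4,"wx":0,"wy":0,"wz":0,"claw":0},{"tx":0,"ty":0,"tz":8,"wx":0,"wy":0,"wz":0,"claw":0}]'
python3 -m pendant '[{"tx":0,"ty":0,"tz":4,"wx":0,"wy":0,"wz":0,"claw":0},{"tx":0,"ty":0,"tz":8,"wx":0,"wy":0,"wz":0,"claw":0},{"tx":-0.5,"ty":2,"tz":11,"wx":0,"wy":0,"wz":0,"claw":0},{"tx":-1.5,"ty":6,"tz":11,"wx":0,"wy":0,"wz":0,"claw":0},{"tx":-2.5,"ty":10,"tz":11,"wx":0,"wy":0,"wz":0,"claw":0}]'
```

```text
clock: 13.48
tcp_pos: [0.6373, -0.2864, 0.0351]
ee_rot: [0.72, -0.694, 0.0, -0.0]
wrist_force: [1.1, -1.6, -0.5]
grip_width: 0.0855
gripper_force: 0.0
clock: 13.9
tcp_pos: [0.6396, -0.2872, 0.0311]
ee_rot: [0.72, -0.694, 0.002, -0.001]
wrist_force: [1.1, -0.1, -0.8]
grip_width: 0.0441
gripper_force: 61.1
clock: 14.32
tcp_pos: [0.6357, -0.2862, 0.1072]
ee_rot: [0.72, -0.694, -0.002, 0.001]
wrist_force: [0.9, 0.9, 0.3]
grip_width: 0.0442
gripper_force: 61.7
clock: 14.73
tcp_pos: [0.6131, -0.1866, 0.2214]
ee_rot: [0.719, -0.695, 0.003, -0.002]
wrist_force: [0.4, 1.7, -1.9]
grip_width: 0.0445
gripper_force: 61.7
```

```bash
python3 -m pendant '[{"tx":-1,"ty":4,"tz":0,"wx":0,"wy":0,"wz":0,"claw":0},{"tx":-2,"ty":8,"tz":0,"wx":0,"wy":0,"wz":0,"claw":0},{"tx":-3,"ty":12,"tz":0,"wx":0,"wy":0,"wz":0,"claw":0},{"tx":-4,"ty":16,"tz":0,"wx":0,"wy":0,"wz":0,"claw":0},{"tx":-5,"ty":20,"tz":0,"wx":0,"wy":0,"wz":0,"claw":0}]'
python3 -m pendant '[{"tx":-0.5,"ty":4,"tz":0,"wx":0,"wy":0,"wz":0,"claw":0},{"tx":-0.8,"ty":7.4,"tz":0,"wx":0,"wy":0,"wz":0,"claw":0},{"tx":-0.8,"ty":7.4,"tz":0,"wx":0,"wy":0,"wz":0,"claw":0},{"tx":-0.8,"ty":7.4,"tz":0,"wx":0,"wy":0,"wz":0,"claw":0},{"tx":-0.8,"ty":7.4,"tz":-1,"wx":0,"wy":0,"wz":0,"claw":0}]'
```

```text
clock: 15.15
tcp_pos: [0.5615, 0.0151, 0.2191]
ee_rot: [0.72, -0.694, 0.001, -0.001]
wrist_force: [1.0, 0.4, -0.3]
grip_width: 0.0442
gripper_force: 61.7
clock: 15.57
tcp_pos: [0.5554, 0.088, 0.2099]
ee_rot: [0.72, -0.694, 0.001, -0.002]
wrist_force: [0.8, -0.7, -0.9]
grip_width: 0.0441
gripper_force: 61.7
```

```bash
python3 -m pendant '[{"tx":0,"ty":0,"tz":-3,"wx":0,"wy":0,"wz":0,"claw":0},{"tx":0,"ty":0,"tz":-6,"wx":0,"wy":0,"wz":0,"claw":0},{"tx":0,"ty":0,"tz":-7.5,"wx":0,"wy":0,"wz":0,"claw":0},{"tx":0,"ty":0,"tz":-8.5,"wx":0,"wy":0,"wz":0,"claw":0},{"tx":0,"ty":0,"tz":-9.3,"wx":0,"wy":0,"wz":0,"claw":0}]'
python3 -m pendant '[{"tx":0,"ty":0,"tz":-0.5,"wx":0,"wy":0,"wz":0,"claw":0},{"tx":0,"ty":0,"tz":-1,"wx":0,"wy":0,"wz":0,"claw":0},{"tx":0,"ty":0,"tz":-1.3,"wx":0,"wy":0,"wz":0,"claw":0},{"tx":0,"ty":0,"tz":-1.3,"wx":0,"wy":0,"wz":0,"claw":0}]'
```

```text
clock: 15.98
tcp_pos: [0.5557, 0.0862, 0.1152]
ee_rot: [0.719, -0.695, 0.001, -0.001]
wrist_force: [2.6, 0.9, 0.6]
grip_width: 0.0444
gripper_force: 68.6
clock: 16.32
tcp_pos: [0.5557, 0.0868, 0.1045]
ee_rot: [0.72, -0.694, 0.001, -0.001]
wrist_force: [-6.3, -2.0, 24.4]
grip_width: 0.0442
gripper_force: 68.8
```

```bash
python3 -m pendant '[{"tx":0,"ty":0,"tz":0,"wx":0,"wy":0,"wz":0,"claw":0.8},{"tx":0,"ty":0,"tz":0,"wx":0,"wy":0,"wz":0,"claw":0.8},{"tx":0,"ty":0,"tz":0,"wx":0,"wy":0,"wz":0,"claw":0.8},{"tx":0,"ty":0,"tz":3,"wx":0,"wy":0,"wz":0,"claw":0.8},{"tx":0,"ty":0,"tz":6.5,"wx":0,"wy":0,"wz":0,"claw":0.8}]'
python3 -m pendant '[{"tx":0,"ty":0,"tz":4,"wx":0,"wy":0,"wz":0,"claw":1},{"tx":0,"ty":-2.5,"tz":7,"wx":0,"wy":0,"wz":0,"claw":1},{"tx":0.2,"ty":-6.5,"tz":7,"wx":0,"wy":0,"wz":0,"claw":1},{"tx":0.3,"ty":-10.5,"tz":7,"wx":0,"wy":0,"wz":0,"claw":1},{"tx":0.4,"ty":-14.5,"tz":7,"wx":0,"wy":0,"wz":0,"claw":1}]'
python3 -m pendant '[{"tx":0,"ty":-4,"tz":0,"wx":0,"wy":0,"wz":0,"claw":1},{"tx":0,"ty":-8,"tz":0,"wx":0,"wy":0,"wz":0,"claw":1},{"tx":0,"ty":-12,"tz":0,"wx":0,"wy":0,"wz":0,"claw":1},{"tx":0.3,"ty":-16,"tz":0,"wx":0,"wy":0,"wz":0,"claw":1},{"tx":0.5,"ty":-20,"tz":0,"wx":0,"wy":0,"wz":0,"claw":1}]'
python3 -m pendant '[{"tx":0.2,"ty":-4,"tz":0,"wx":0,"wy":0,"wz":0,"claw":1},{"tx":0.4,"ty":-8,"tz":0,"wx":0,"wy":0,"wz":0,"claw":1},{"tx":0.5,"ty":-12,"tz":0,"wx":0,"wy":0,"wz":0,"claw":1},{"tx":0.5,"ty":-14.9,"tz":0,"wx":0,"wy":0,"wz":0,"claw":1},{"tx":0.5,"ty":-14.9,"tz":0,"wx":0,"wy":0,"wz":0,"claw":1}]'
python3 - <<'E'
from h import *
for n in ('top','scene'):
    p=shot(n); lm(p,'tin_ochre tin_white tin_red tin_green')
E
```

```text
clock: 16.73
tcp_pos: [0.552, 0.0862, 0.1639]
ee_rot: [0.719, -0.695, -0.001, 0.003]
wrist_force: [1.4, 1.0, 0.8]
grip_width: 0.0682
gripper_force: 0.0
clock: 17.15
tcp_pos: [0.5579, -0.0588, 0.2366]
ee_rot: [0.72, -0.694, 0.0, -0.0]
wrist_force: [0.7, 0.3, -0.6]
grip_width: 0.0853
gripper_force: 0.0
clock: 17.57
tcp_pos: [0.5626, -0.2597, 0.2358]
ee_rot: [0.72, -0.694, -0.0, 0.0]
wrist_force: [1.6, 0.8, 0.5]
grip_width: 0.0855
gripper_force: 0.0
clock: 17.98
tcp_pos: [0.5667, -0.4117, 0.234]
ee_rot: [0.718, -0.696, -0.001, 0.001]
wrist_force: [0.5, 0.2, 0.1]
grip_width: 0.0854
gripper_force: 0.0
tin_white 0.59 [0.556 0.086 0.071] [234. 176.]
tin_red 0.62 [ 0.544 -0.193 -0.   ] [301. 180.]
tin_red 0.58 [0.544 0.339 0.188] [165. 176.]
tin_red 0.55 [0.487 0.554 0.004] [123. 198.]
tin_green 0.51 [0.559 0.083 0.072] [235. 175.]
tin_green 0.43 [ 0.571 -0.409  0.002] [352. 173.]
tin_green 0.22 [0.561 0.011 0.07 ] [253. 175.]
tin_ochre 0.76 [0.555 0.032 0.076] [252. 206.]
tin_ochre 0.5 [0.646 0.145 0.181] [299. 188.]
tin_white 0.6 [0.552 0.085 0.076] [265. 198.]
tin_red 0.57 [ 0.459 -0.397  0.001] [128. 259.]
tin_green 0.55 [ 0.572 -0.41   0.001] [138. 288.]
```

```bash
python3 -m pendant '[{"tx":0.4,"ty":0.2,"tz":-4,"wx":0,"wy":0,"wz":0,"claw":1},{"tx":0.4,"ty":0.2,"tz":-8,"wx":0,"wy":0,"wz":0,"claw":1},{"tx":0.4,"ty":0.2,"tz":-12,"wx":0,"wy":0,"wz":0,"claw":1},{"tx":0.4,"ty":0.2,"tz":-16,"wx":0,"wy":0,"wz":0,"claw":1},{"tx":0.4,"ty":0.2,"tz":-20,"wx":0,"wy":0,"wz":0,"claw":1}]'
python3 -m pendant '[{"tx":0,"ty":0,"tz":-0.7,"wx":0,"wy":0,"wz":0,"claw":1},{"tx":0,"ty":0,"tz":-0.7,"wx":0,"wy":0,"wz":0,"claw":0},{"tx":0,"ty":0,"tz":-0.7,"wx":0,"wy":0,"wz":0,"claw":0},{"tx":0,"ty":0,"tz":-0.7,"wx":0,"wy":0,"wz":0,"claw":0},{"tx":0,"ty":0,"tz":-0.7,"wx":0,"wy":0,"wz":0,"claw":0}]'
python3 -m pendant '[{"tx":0,"ty":0,"tz":0,"wx":0,"wy":0,"wz":0,"claw":0},{"tx":0,"ty":0,"tz":0,"wx":0,"wy":0,"wz":0,"claw":0},{"tx":0,"ty":0,"tz":0,"wx":0,"wy":0,"wz":0,"claw":0},{"tx":0,"ty":0,"tz":4,"wx":0,"wy":0,"wz":0,"claw":0},{"tx":0,"ty":0,"tz":8,"wx":0,"wy":0,"wz":0,"claw":0}]'
python3 -m pendant '[{"tx":0,"ty":0,"tz":4,"wx":0,"wy":0,"wz":0,"claw":0},{"tx":0,"ty":0,"tz":8,"wx":0,"wy":0,"wz":0,"claw":0},{"tx":0,"ty":2,"tz":11,"wx":0,"wy":0,"wz":0,"claw":0},{"tx":0,"ty":6,"tz":11,"wx":0,"wy":0,"wz":0,"claw":0},{"tx":0,"ty":10,"tz":11,"wx":0,"wy":0,"wz":0,"claw":0}]'
python3 -m pendant '[{"tx":0,"ty":4,"tz":0,"wx":0,"wy":0,"wz":0,"claw":0},{"tx":0,"ty":8,"tz":0,"wx":0,"wy":0,"wz":0,"claw":0},{"tx":0,"ty":12,"tz":0,"wx":0,"wy":0,"wz":0,"claw":0},{"tx":-0.5,"ty":16,"tz":0,"wx":0,"wy":0,"wz":0,"claw":0},{"tx":-1,"ty":20,"tz":0,"wx":0,"wy":0,"wz":0,"claw":0}]'
```

```text
clock: 18.9
tcp_pos: [0.5725, -0.4041, 0.0353]
ee_rot: [0.72, -0.694, 0.001, -0.0]
wrist_force: [0.4, -0.0, -0.5]
grip_width: 0.0855
gripper_force: 0.0
clock: 19.32
tcp_pos: [0.5743, -0.4056, 0.0332]
ee_rot: [0.72, -0.694, 0.003, -0.001]
wrist_force: [-0.1, -1.1, -0.4]
grip_width: 0.0445
gripper_force: 61.1
clock: 19.73
tcp_pos: [0.5709, -0.4039, 0.1092]
ee_rot: [0.72, -0.694, -0.002, 0.001]
wrist_force: [1.5, 0.2, -0.3]
grip_width: 0.0439
gripper_force: 61.8
clock: 20.15
tcp_pos: [0.5731, -0.3049, 0.2236]
ee_rot: [0.719, -0.695, 0.003, -0.002]
wrist_force: [1.7, 2.1, -2.8]
grip_width: 0.0444
gripper_force: 61.8
clock: 20.57
tcp_pos: [0.562, -0.1027, 0.221]
ee_rot: [0.72, -0.694, 0.001, -0.001]
wrist_force: [0.9, 1.4, -0.6]
grip_width: 0.0444
gripper_force: 61.8
```

```bash
python3 -m pendant '[{"tx":-0.2,"ty":4,"tz":0,"wx":0,"wy":0,"wz":0,"claw":0},{"tx":-0.4,"ty":8,"tz":0,"wx":0,"wy":0,"wz":0,"claw":0},{"tx":-0.5,"ty":12,"tz":0,"wx":0,"wy":0,"wz":0,"claw":0},{"tx":-0.7,"ty":16,"tz":0,"wx":0,"wy":0,"wz":0,"claw":0},{"tx":-0.8,"ty":20,"tz":0,"wx":0,"wy":0,"wz":0,"claw":0}]'
python3 -m pendant '[{"tx":0,"ty":4.3,"tz":0,"wx":0,"wy":0,"wz":0,"claw":0},{"tx":0,"ty":4.3,"tz":0,"wx":0,"wy":0,"wz":0,"claw":0},{"tx":0,"ty":4.3,"tz":-1,"wx":0,"wy":0,"wz":0,"claw":0},{"tx":0,"ty":4.3,"tz":-4,"wx":0,"wy":0,"wz":0,"claw":0},{"tx":0,"ty":4.3,"tz":-7,"wx":0,"wy":0,"wz":0,"claw":0}]'
```

```text
clock: 20.98
tcp_pos: [0.5538, 0.0974, 0.2213]
ee_rot: [0.72, -0.694, 0.0, -0.002]
wrist_force: [0.9, 0.2, -0.8]
grip_width: 0.0442
gripper_force: 61.8
clock: 21.4
tcp_pos: [0.555, 0.1385, 0.1503]
ee_rot: [0.72, -0.694, 0.001, -0.002]
wrist_force: [0.5, 0.3, -3.2]
grip_width: 0.0443
gripper_force: 61.8
```

```bash
python3 -m pendant '[{"tx":0,"ty":0,"tz":0,"wx":0,"wy":0,"wz":0,"claw":0},{"tx":0,"ty":0,"tz":-1,"wx":0,"wy":0,"wz":0,"claw":0},{"tx":0,"ty":0,"tz":-2,"wx":0,"wy":0,"wz":0,"claw":0},{"tx":0,"ty":0,"tz":-3,"wx":0,"wy":0,"wz":0,"claw":0},{"tx":0,"ty":0,"tz":-3.5,"wx":0,"wy":0,"wz":0,"claw":0}]'
```

```text
clock: 21.82
tcp_pos: [0.5543, 0.1381, 0.1138]
ee_rot: [0.719, -0.695, -0.0, -0.0]
wrist_force: [-0.5, 0.3, -1.4]
grip_width: 0.0442
gripper_force: 61.9
```

```bash
python3 -m pendant '[{"tx":0,"ty":0,"tz":-0.5,"wx":0,"wy":0,"wz":0,"claw":0},{"tx":0,"ty":0,"tz":-1.0,"wx":0,"wy":0,"wz":0,"claw":0},{"tx":0,"ty":0,"tz":-1.1,"wx":0,"wy":0,"wz":0,"claw":0},{"tx":0,"ty":0,"tz":-1.1,"wx":0,"wy":0,"wz":0,"claw":0}]'
python3 -m pendant '[{"tx":0,"ty":0,"tz":0,"wx":0,"wy":0,"wz":0,"claw":0.8},{"tx":0,"ty":0,"tz":0,"wx":0,"wy":0,"wz":0,"claw":0.8},{"tx":0,"ty":0,"tz":0,"wx":0,"wy":0,"wz":0,"claw":0.8},{"tx":0,"ty":0,"tz":3,"wx":0,"wy":0,"wz":0,"claw":0.8},{"tx":0,"ty":0,"tz":6.5,"wx":0,"wy":0,"wz":0,"claw":0.8}]'
python3 -m pendant '[{"tx":0,"ty":0,"tz":4,"wx":0,"wy":0,"wz":0,"claw":1},{"tx":0,"ty":-2.5,"tz":7,"wx":0,"wy":0,"wz":0,"claw":1},{"tx":-0.5,"ty":-6.5,"tz":7,"wx":0,"wy":0,"wz":0,"claw":1},{"tx":-1,"ty":-10.5,"tz":7,"wx":0,"wy":0,"wz":0,"claw":1},{"tx":-2,"ty":-14.5,"tz":7,"wx":0,"wy":0,"wz":0,"claw":1}]'
python3 -m pendant '[{"tx":-0.7,"ty":-4,"tz":0,"wx":0,"wy":0,"wz":0,"claw":1},{"tx":-1.4,"ty":-8,"tz":0,"wx":0,"wy":0,"wz":0,"claw":1},{"tx":-2.1,"ty":-12,"tz":0,"wx":0,"wy":0,"wz":0,"claw":1},{"tx":-2.8,"ty":-16,"tz":0,"wx":0,"wy":0,"wz":0,"claw":1},{"tx":-3.5,"ty":-20,"tz":0,"wx":0,"wy":0,"wz":0,"claw":1}]'
python3 -m pendant '[{"tx":-0.7,"ty":-4,"tz":0,"wx":0,"wy":0,"wz":0,"claw":1},{"tx":-1.5,"ty":-8,"tz":0,"wx":0,"wy":0,"wz":0,"claw":1},{"tx":-2.5,"ty":-12,"tz":0,"wx":0,"wy":0,"wz":0,"claw":1},{"tx":-3.3,"ty":-15.5,"tz":0,"wx":0,"wy":0,"wz":0,"claw":1},{"tx":-4,"ty":-19,"tz":0,"wx":0,"wy":0,"wz":0,"claw":1}]'
python3 - <<'E'
from h import *
for n in ('top','scene'):
    p=shot(n); lm(p,'tin_red tin_green tin_white tin_ochre')
E
```

```text
clock: 22.15
tcp_pos: [0.5546, 0.1384, 0.1079]
ee_rot: [0.72, -0.694, 0.001, -0.001]
wrist_force: [-17.4, -0.7, 35.0]
grip_width: 0.0444
gripper_force: 66.2
clock: 22.57
tcp_pos: [0.5527, 0.1375, 0.1663]
ee_rot: [0.72, -0.694, -0.001, 0.003]
wrist_force: [0.7, 0.2, -0.1]
grip_width: 0.0684
gripper_force: 0.0
clock: 22.98
tcp_pos: [0.5346, -0.0077, 0.2387]
ee_rot: [0.72, -0.694, 0.0, -0.001]
wrist_force: [1.4, -1.1, -1.5]
grip_width: 0.0856
gripper_force: 0.0
clock: 23.4
tcp_pos: [0.4987, -0.2085, 0.2383]
ee_rot: [0.72, -0.694, 0.0, -0.0]
wrist_force: [1.6, 0.3, 0.3]
grip_width: 0.0854
gripper_force: 0.0
clock: 23.82
tcp_pos: [0.4584, -0.3987, 0.238]
ee_rot: [0.719, -0.695, -0.0, 0.0]
wrist_force: [1.5, 1.3, 1.0]
grip_width: 0.0853
gripper_force: 0.0
tin_red 0.52 [ 0.546 -0.197  0.003] [302. 180.]
tin_red 0.47 [ 0.456 -0.398 -0.001] [351. 200.]
tin_green 0.17 [ 0.77  -0.149  0.002] [289. 128.]
tin_white 0.69 [ 0.459 -0.403  0.001] [352. 199.]
tin_white 0.6 [0.645 0.142 0.18 ] [218. 149.]
tin_white 0.56 [0.558 0.086 0.074] [234. 176.]
tin_ochre 0.58 [0.556 0.037 0.078] [246. 176.]
tin_red 0.55 [ 0.461 -0.4    0.003] [127. 259.]
tin_green 0.77 [0.555 0.137 0.077] [278. 192.]
tin_white 0.71 [0.554 0.085 0.073] [266. 199.]
tin_ochre 0.79 [0.557 0.029 0.071] [252. 207.]
```

```bash
python3 -m pendant '[{"tx":0,"ty":0,"tz":-4,"wx":0,"wy":0,"wz":0,"claw":1},{"tx":0,"ty":0,"tz":-8,"wx":0,"wy":0,"wz":0,"claw":1},{"tx":0,"ty":0,"tz":-12,"wx":0,"wy":0,"wz":0,"claw":1},{"tx":0,"ty":0,"tz":-16,"wx":0,"wy":0,"wz":0,"claw":1},{"tx":0,"ty":0,"tz":-20,"wx":0,"wy":0,"wz":0,"claw":1}]'
python3 -m pendant '[{"tx":0,"ty":0,"tz":-1,"wx":0,"wy":0,"wz":0,"claw":1},{"tx":0,"ty":0,"tz":-1,"wx":0,"wy":0,"wz":0,"claw":0},{"tx":0,"ty":0,"tz":-1,"wx":0,"wy":0,"wz":0,"claw":0},{"tx":0,"ty":0,"tz":-1,"wx":0,"wy":0,"wz":0,"claw":0},{"tx":0,"ty":0,"tz":-1,"wx":0,"wy":0,"wz":0,"claw":0}]'
python3 -m pendant '[{"tx":0,"ty":0,"tz":0,"wx":0,"wy":0,"wz":0,"claw":0},{"tx":0,"ty":0,"tz":0,"wx":0,"wy":0,"wz":0,"claw":0},{"tx":0,"ty":0,"tz":0,"wx":0,"wy":0,"wz":0,"claw":0},{"tx":0,"ty":0,"tz":4,"wx":0,"wy":0,"wz":0,"claw":0},{"tx":0,"ty":0,"tz":8,"wx":0,"wy":0,"wz":0,"claw":0}]'
python3 -m pendant '[{"tx":0,"ty":0,"tz":4,"wx":0,"wy":0,"wz":0,"claw":0},{"tx":0,"ty":0,"tz":8,"wx":0,"wy":0,"wz":0,"claw":0},{"tx":0.5,"ty":2,"tz":11,"wx":0,"wy":0,"wz":0,"claw":0},{"tx":1,"ty":6,"tz":11,"wx":0,"wy":0,"wz":0,"claw":0},{"tx":2,"ty":10,"tz":11,"wx":0,"wy":0,"wz":0,"claw":0}]'
python3 -m pendant '[{"tx":0.8,"ty":4,"tz":0,"wx":0,"wy":0,"wz":0,"claw":0},{"tx":1.6,"ty":8,"tz":0,"wx":0,"wy":0,"wz":0,"claw":0},{"tx":2.4,"ty":12,"tz":0,"wx":0,"wy":0,"wz":0,"claw":0},{"tx":3.2,"ty":16,"tz":0,"wx":0,"wy":0,"wz":0,"claw":0},{"tx":4,"ty":20,"tz":0,"wx":0,"wy":0,"wz":0,"claw":0}]'
```

```text
clock: 24.73
tcp_pos: [0.4598, -0.3959, 0.0374]
ee_rot: [0.72, -0.694, 0.001, -0.0]
wrist_force: [0.8, 0.4, -0.5]
grip_width: 0.0854
gripper_force: 0.0
clock: 25.15
tcp_pos: [0.4612, -0.3975, 0.0316]
ee_rot: [0.72, -0.694, 0.002, -0.001]
wrist_force: [0.1, -1.1, -0.7]
grip_width: 0.0442
gripper_force: 61.2
clock: 25.57
tcp_pos: [0.458, -0.3959, 0.1086]
ee_rot: [0.72, -0.694, -0.002, 0.0]
wrist_force: [0.9, -0.9, -1.4]
grip_width: 0.0446
gripper_force: 62.0
clock: 25.98
tcp_pos: [0.4798, -0.2966, 0.2224]
ee_rot: [0.719, -0.695, 0.003, -0.002]
wrist_force: [0.1, 0.3, -3.5]
grip_width: 0.0444
gripper_force: 62.0
clock: 26.4
tcp_pos: [0.5193, -0.0946, 0.2201]
ee_rot: [0.72, -0.694, 0.001, -0.001]
wrist_force: [0.3, 0.3, -2.1]
grip_width: 0.0446
gripper_force: 62.0
```

```bash
python3 -m pendant '[{"tx":0.6,"ty":4,"tz":0,"wx":0,"wy":0,"wz":0,"claw":0},{"tx":1.2,"ty":8,"tz":0,"wx":0,"wy":0,"wz":0,"claw":0},{"tx":1.8,"ty":12,"tz":0,"wx":0,"wy":0,"wz":0,"claw":0},{"tx":2.3,"ty":16,"tz":0,"wx":0,"wy":0,"wz":0,"claw":0},{"tx":2.8,"ty":20,"tz":0,"wx":0,"wy":0,"wz":0,"claw":0}]'
python3 -m pendant '[{"tx":0.4,"ty":4,"tz":0,"wx":0,"wy":0,"wz":0,"claw":0},{"tx":0.5,"ty":8.2,"tz":0,"wx":0,"wy":0,"wz":0,"claw":0},{"tx":0.5,"ty":8.2,"tz":0,"wx":0,"wy":0,"wz":0,"claw":0},{"tx":0.5,"ty":8.2,"tz":-3,"wx":0,"wy":0,"wz":0,"claw":0},{"tx":0.5,"ty":8.2,"tz":-6,"wx":0,"wy":0,"wz":0,"claw":0}]'
```

```text
clock: 26.82
tcp_pos: [0.5471, 0.1056, 0.2201]
ee_rot: [0.72, -0.694, 0.0, -0.001]
wrist_force: [1.0, -0.6, -1.7]
grip_width: 0.0444
gripper_force: 62.0
clock: 27.23
tcp_pos: [0.5534, 0.1875, 0.1607]
ee_rot: [0.72, -0.694, 0.001, -0.003]
wrist_force: [0.5, -0.5, -2.5]
grip_width: 0.0443
gripper_force: 62.1
```

```bash
python3 -m pendant '[{"tx":0,"ty":0,"tz":-1,"wx":0,"wy":0,"wz":0,"claw":0},{"tx":0,"ty":0,"tz":-2,"wx":0,"wy":0,"wz":0,"claw":0},{"tx":0,"ty":0,"tz":-3,"wx":0,"wy":0,"wz":0,"claw":0},{"tx":0,"ty":0,"tz":-4,"wx":0,"wy":0,"wz":0,"claw":0},{"tx":0,"ty":0,"tz":-4.4,"wx":0,"wy":0,"wz":0,"claw":0}]'
```

```text
clock: 27.65
tcp_pos: [0.5523, 0.1851, 0.1138]
ee_rot: [0.719, -0.695, -0.0, -0.0]
wrist_force: [-0.4, 0.1, -1.8]
grip_width: 0.0445
gripper_force: 62.1
```

```bash
python3 -m pendant '[{"tx":0,"ty":0,"tz":-0.5,"wx":0,"wy":0,"wz":0,"claw":0},{"tx":0,"ty":0,"tz":-1.0,"wx":0,"wy":0,"wz":0,"claw":0},{"tx":0,"ty":0,"tz":-1.0,"wx":0,"wy":0,"wz":0,"claw":0},{"tx":0,"ty":0,"tz":-1.0,"wx":0,"wy":0,"wz":0,"claw":0}]'
python3 -m pendant '[{"tx":0,"ty":0,"tz":0,"wx":0,"wy":0,"wz":0,"claw":0.8},{"tx":0,"ty":0,"tz":0,"wx":0,"wy":0,"wz":0,"claw":0.8},{"tx":0,"ty":0,"tz":0,"wx":0,"wy":0,"wz":0,"claw":0.8},{"tx":0,"ty":0,"tz":3,"wx":0,"wy":0,"wz":0,"claw":0.8},{"tx":0,"ty":0,"tz":6.5,"wx":0,"wy":0,"wz":0,"claw":0.8}]'
python3 -m pendant '[{"tx":0,"ty":0,"tz":4,"wx":0,"wy":0,"wz":0,"claw":1},{"tx":0,"ty":-2.5,"tz":7,"wx":0,"wy":0,"wz":5,"claw":1},{"tx":-0.3,"ty":-6.5,"tz":7,"wx":0,"wy":0,"wz":10,"claw":1},{"tx":-0.6,"ty":-10.5,"tz":7,"wx":0,"wy":0,"wz":15,"claw":1},{"tx":-1,"ty":-14.5,"tz":7,"wx":0,"wy":0,"wz":20,"claw":1}]'
python3 -m pendant '[{"tx":-0.3,"ty":-4,"tz":0,"wx":0,"wy":0,"wz":5,"claw":1},{"tx":-0.6,"ty":-8,"tz":0,"wx":0,"wy":0,"wz":10,"claw":1},{"tx":-0.9,"ty":-12,"tz":0,"wx":0,"wy":0,"wz":15,"claw":1},{"tx":-1,"ty":-14,"tz":0,"wx":0,"wy":0,"wz":17,"claw":1}]'
python3 - <<'E'
from h import *
for n in ('top','scene'):
    p=shot(n,n[0]+'5.png'); lm(p,'tin_red tin_green tin_white tin_ochre crank crank_socket grip_mid mat shaft_top pad_face')
    for k in ctrl.outline_of(p,'crank'):
        R=k['region'].astype('uint8'); print(k['conf'],cv2.minAreaRect(cv2.findNonZero(R)))
t=cv2.imread('pics/t5.png');s=cv2.imread('pics/s5.png')
cv2.imwrite('pics/c5.png',np.hstack([cv2.resize(x,(400,400),interpolation=cv2.INTER_CUBIC) for x in (t[150:210,260:320],s[200:270,160:230])]))
cv2.imwrite('pics/d5.png',np.hstack([cv2.resize(x,(400,400),interpolation=cv2.INTER_LANCZOS4) for x in (t[160:190,150:180],s[130:160,312:342])]))
E
```

```text
clock: 27.98
tcp_pos: [0.5528, 0.1856, 0.1065]
ee_rot: [0.72, -0.694, 0.0, -0.001]
wrist_force: [-6.2, -1.3, 12.0]
grip_width: 0.0447
gripper_force: 63.6
clock: 28.4
tcp_pos: [0.5508, 0.1844, 0.1674]
ee_rot: [0.72, -0.694, -0.001, 0.003]
wrist_force: [1.1, 0.3, -0.1]
grip_width: 0.0684
gripper_force: 0.0
clock: 28.82
tcp_pos: [0.5423, 0.0394, 0.24]
ee_rot: [0.831, -0.557, 0.0, -0.001]
wrist_force: [0.7, -0.7, -0.7]
grip_width: 0.0854
gripper_force: 0.0
clock: 29.15
tcp_pos: [0.5314, -0.103, 0.2395]
ee_rot: [0.903, -0.429, 0.0, 0.0]
wrist_force: [-0.2, 0.4, 0.5]
grip_width: 0.0854
gripper_force: 0.0
tin_red 0.16 [0.561 0.009 0.072] [253. 175.]
crank 0.66 [ 0.433 -0.508 -0.006] [378. 205.]
crank 0.65 [ 0.276 -0.335 -0.001] [338. 244.]
crank 0.6 [ 0.35   0.01  -0.001] [254. 228.]
crank_socket 0.66 [ 0.443 -0.547  0.   ] [387. 202.]
crank_socket 0.63 [ 0.344 -0.023  0.002] [262. 229.]
crank_socket 0.55 [ 0.309 -0.129  0.003] [288. 237.]
grip_mid 0.73 [ 0.417 -0.486  0.052] [377. 208.]
grip_mid 0.7 [ 0.278 -0.301  0.05 ] [333. 244.]
grip_mid 0.69 [ 0.771 -0.15   0.002] [289. 128.]
mat 0.8
[... 1318 characters left out ...]
. 210.]
pad_face 0.46 [0.554 0.134 0.078] [277. 192.]
0.71 ((89.23171997070312, 267.5853576660156), (17.022939682006836, 33.10883712768555), 38.65980911254883)
0.66 ((123.18293762207031, 210.35366821289062), (16.085899353027344, 28.267452239990234), 51.34019088745117)
0.62 ((197.07620239257812, 235.8243865966797), (12.991065979003906, 35.734947204589844), 17.744670867919922)
0.55 ((173.40516662597656, 196.11209106445312), (16.544612884521484, 25.079532623291016), 66.80140686035156)
0.52 ((312.1153564453125, 208.92306518554688), (54.360626220703125, 100.67809295654297), 56.3099365234375)
0.44 ((213.55001831054688, 184.15000915527344), (9.486830711364746, 16.12761688232422), 71.56504821777344)
```

View pics/c5.png

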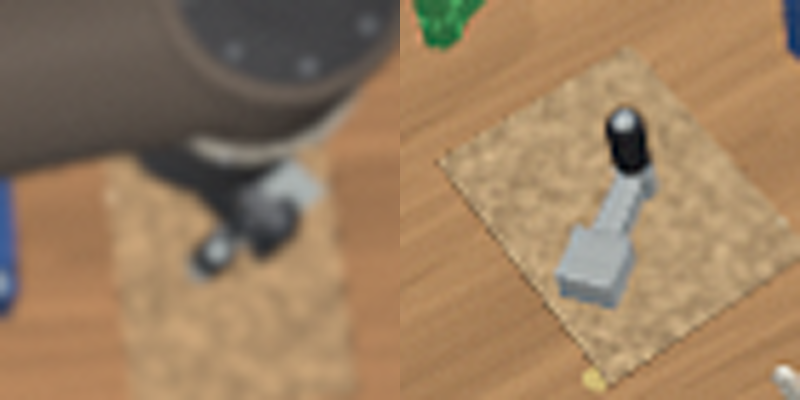

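View pics/d5.png

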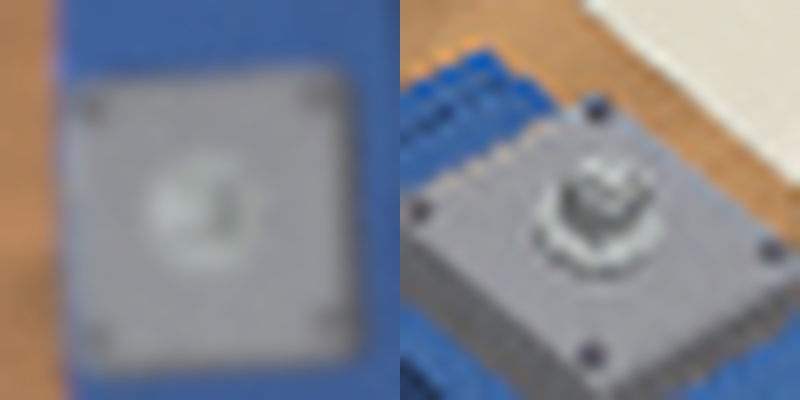

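The crop shows the steel crank with its black grip on the mat, hub at about (195,245) and grip top at (199,221) in the scene view. The green and pink look-alikes lie elsewhere. I fit the shaft's angle and the crank's pose numerically.

```bash
cat > fit.py <<'E'
from h import *
from scipy.optimize import least_squares
def proj(p,X):
    T=np.array(p['world_to_cam']); c=X@T[:3,:3].T+T[:3,3]; s=c[:,:2]/c[:,2:]; s=s*(1+p['k1']*(s**2).sum(1,keepdims=True))
    K=np.array(p['intrinsics']); return s@K[:2,:2].T+K[:2,2]
def prism(poly,z0,z1): 
    n=len(poly); lo=np.c_[poly,[z0]*n]; hi=np.c_[poly,[z1]*n]
    return [np.array([lo[i],lo[(i+1)%n],hi[(i+1)%n],hi[i]]) for i in range(n)],hi
S=10
def sq(h,a): return np.array([[1,1],[-1,1],[-1,-1],[1,-1]])*h@np.array([[np.cos(a),np.sin(a)],[-np.sin(a),np.cos(a)]])
def resid(p,box,c,a):
    x0,y0,x1,y1=box; cv=np.zeros(((y1-y0)*S,(x1-x0)*S),np.int32); T=np.array(p['world_to_cam']); o=-T[:3,:3].T@T[:3,3]
    th=np.arange(40)*2*np.pi/40; ring=np.c_[np.cos(th),np.sin(th)]*.016
    def draw(X,l): cv2.fillPoly(cv,[np.round(((proj(p,X)-[x0,y0]+.5)*S-.5)).astype(np.int32)],l)
    lab=1
    for poly,z0,z1,oneside in ((ring,.170,.174,1),(sq(.008,a),.174,.189,0),(sq(.0055,a),.189,.192,0)):
        f,top=prism(poly+c,z0,z1); s=lab; 
        for q in f:
            n=np.cross(q[1]-q[0],q[3]-q[0])
            if not oneside: lab+=1
            if n@(o-q[0])>0: draw(q,lab)
        lab+=1; draw(top,lab); lab+=1
    A=np.stack([cv2.GaussianBlur(cv2.resize((cv==l).astype(np.float32),(x1-x0,y1-y0),interpolation=cv2.INTER_AREA),(0,0),.6).ravel() for l in np.unique(cv)],1)
    b=p['img'][y0:y1,x0:x1].reshape(-1,3).astype(float)
    return ((A@np.linalg.lstsq(A,b,rcond=None)[0]-b)**2).sum()
if __name__=='__main__':
    for n,h in (('top',8),('scene',9)):
        ims=[shot(n) for _ in range(4)]; p=dict(ims[0]); p['img']=np.mean([i['img'].astype(float) for i in ims],0)
        u,v=pix(p,[.549,.341,.18]).astype(int); box=(u-h,v-h,u+h,v+h)
        print(n,u,v)
        R=[]
        for d in range(-45,45,5):
            R.append(min((resid(p,box,np.array([.549+dx,.341+dy]),np.radians(d)),dx,dy) for dx in np.arange(-.006,.0061,.002) for dy in np.arange(-.006,.0061,.002)))
            print(d,round(R[-1][0]),R[-1][1:])
    p=ims[-1]; hu=ray(p,194.7,244.6,.028); g=ray(p,199.4,221,.072); print('hub',hu,'grip',g,np.linalg.norm((hu-g)[:2]),'crank angle',np.degrees(np.arctan2(*(g-hu)[1::-1])))
E
python3 fit.py
```

```text
top 165 175
-45 13479 (np.float64(-0.002), np.float64(0.002))
-40 13387 (np.float64(0.0), np.float64(0.004))
-35 15448 (np.float64(0.0), np.float64(0.004))
-30 14057 (np.float64(0.0), np.float64(0.002))
-25 13203 (np.float64(0.0), np.float64(0.002))
-20 13150 (np.float64(0.0), np.float64(0.004))
-15 12636 (np.float64(0.0), np.float64(0.002))
-10 11968 (np.float64(0.0), np.float64(0.002))
-5 11134 (np.float64(0.0), np.float64(0.002))
0 10757 (np.float64(-0.002), np.float64(0.002))
5 10987 (np.float64(-0.002), np.float64(0.002))
10 11494 (np.float64(-0.002), np.float64(0.002))
15 12630 (np.float64(-0.002), np.float64(0.004))
20 12492 (np.float64(-0.002), np.float64(0.002))
25 12629 (np.float64(-0.002), np.float64(0.002))
30 13171 (np.float64(-0.002), np.float64(0.002))
35 13055 (np.float64(-0.002), np.float64(0.002))
40 13236 (np.float64(-0.002), np.float64(0.002))
scene 327 145
-45 566144 (np.float64(-0.002), np.float64(0.002))
-40 559378 (np.float64(-0.002), np.float64(0.002))
-35 557900 (np.float64(-0.002), np.float64(0.002))
-30 555553 (np.float64(-0.002), np.float64(0.002))
-25 552187 (np.float64(-0.002), np.float64(0.002))
-20 548981 (np.float64(-0.002), np.float64(0.002))
-15 545863 (np.float64(-0.002), np.float64(0.002))
-10 542778 (np.float64(-0.002), np.float64(0.002))
-5 540871 (np.float64(-0.002), np.float64(0.002))
0 538140 (np.float64(-0.002), np.float64(0.002))
5 538013 (np.float64(-0.002), np.float64(0.002))
10 540032 (np.float64(-0.002), np.float64(0.002))
15 542992 (np.float64(-0.002), np.float64(0.002))
20 547930 (np.float64(-0.002), np.float64(0.002))
25 553584 (np.float64(-0.002), np.float64(0.002))
30 562046 (np.float64(-0.002), np.float64(0.002))
35 567751 (np.float64(-0.002), np.float64(0.002))
40 578180 (np.float64(-0.002), np.float64(0.002))
hub [ 0.55007046 -0.19109342  0.028     ] grip [ 0.50691029 -0.14372858  0.072     ] 0.06407985468835455 crank angle 132.34066166695553
```

```bash
python3 -m pendant '[{"tx":-0.3,"ty":-3.5,"tz":0,"wx":0,"wy":0,"wz":1,"claw":1},{"tx":-0.5,"ty":-6.4,"tz":0,"wx":0,"wy":0,"wz":2,"claw":1},{"tx":-0.5,"ty":-6.4,"tz":-4,"wx":0,"wy":0,"wz":2,"claw":1},{"tx":-0.5,"ty":-6.4,"tz":-8,"wx":0,"wy":0,"wz":2,"claw":1},{"tx":-0.5,"ty":-6.4,"tz":-12,"wx":0,"wy":0,"wz":2,"claw":1}]'
python3 -m pendant '[{"tx":0,"ty":0,"tz":-3,"wx":0,"wy":0,"wz":0,"claw":1},{"tx":0,"ty":0,"tz":-6,"wx":0,"wy":0,"wz":0,"claw":1},{"tx":0,"ty":0,"tz":-9,"wx":0,"wy":0,"wz":0,"claw":1},{"tx":0,"ty":0,"tz":-10.6,"wx":0,"wy":0,"wz":0,"claw":1},{"tx":0,"ty":0,"tz":-10.6,"wx":0,"wy":0,"wz":0,"claw":1}]'
```

```text
clock: 31.17
tcp_pos: [0.5275, -0.1642, 0.1188]
ee_rot: [0.91, -0.415, 0.001, -0.001]
wrist_force: [0.8, 0.7, -1.6]
grip_width: 0.0853
gripper_force: 0.0
clock: 31.58
tcp_pos: [0.5245, -0.1636, 0.0096]
ee_rot: [0.91, -0.415, -0.003, 0.001]
wrist_force: [-0.3, 0.6, 0.7]
grip_width: 0.0854
gripper_force: 0.0
```

```bash
python3 -m pendant '[{"tx":0.1,"ty":-0.2,"tz":-0.2,"wx":0,"wy":0,"wz":0,"claw":1},{"tx":0.1,"ty":-0.2,"tz":-0.2,"wx":0,"wy":0,"wz":0,"claw":0},{"tx":0.1,"ty":-0.2,"tz":-0.2,"wx":0,"wy":0,"wz":0,"claw":0},{"tx":0.1,"ty":-0.2,"tz":-0.2,"wx":0,"wy":0,"wz":0,"claw":0},{"tx":0.1,"ty":-0.2,"tz":-0.2,"wx":0,"wy":0,"wz":0,"claw":0}]'
python3 -m pendant '[{"tx":0,"ty":0,"tz":0,"wx":0,"wy":0,"wz":0,"claw":0},{"tx":0,"ty":0,"tz":0,"wx":0,"wy":0,"wz":0,"claw":0},{"tx":0,"ty":0,"tz":0,"wx":0,"wy":0,"wz":0,"claw":0},{"tx":0,"ty":0,"tz":0,"wx":0,"wy":0,"wz":0,"claw":0},{"tx":0,"ty":0,"tz":0,"wx":0,"wy":0,"wz":0,"claw":0}]'
```

```text
clock: 32.0
tcp_pos: [0.529, -0.1656, 0.0125]
ee_rot: [0.91, -0.414, 0.001, -0.0]
wrist_force: [1.2, 0.4, -0.5]
grip_width: 0.0388
gripper_force: 0.0
clock: 32.42
tcp_pos: [0.5279, -0.1659, 0.0121]
ee_rot: [0.91, -0.414, 0.0, 0.0]
wrist_force: [-2.7, -0.4, 7.9]
grip_width: 0.0146
gripper_force: 59.6
```

```bash
python3 -m pendant '[{"tx":0,"ty":0,"tz":3,"wx":0,"wy":0,"wz":0,"claw":0},{"tx":0,"ty":0,"tz":7,"wx":0,"wy":0,"wz":0,"claw":0},{"tx":0,"ty":0,"tz":11,"wx":0,"wy":0,"wz":0,"claw":0},{"tx":0,"ty":0,"tz":15,"wx":0,"wy":0,"wz":0,"claw":0},{"tx":0,"ty":0,"tz":19,"wx":0,"wy":0,"wz":0,"claw":0}]'
python3 -m pendant '[{"tx":0,"ty":2,"tz":2.5,"wx":0,"wy":0,"wz":-3,"claw":0},{"tx":0.2,"ty":6,"tz":2.8,"wx":0,"wy":0,"wz":-6,"claw":0},{"tx":0.4,"ty":10,"tz":2.8,"wx":0,"wy":0,"wz":-9,"claw":0},{"tx":0.5,"ty":14,"tz":2.8,"wx":0,"wy":0,"wz":-12,"claw":0},{"tx":0.6,"ty":18,"tz":2.8,"wx":0,"wy":0,"wz":-15,"claw":0}]'
python3 -m pendant '[{"tx":0,"ty":4,"tz":0,"wx":0,"wy":0,"wz":-3,"claw":0},{"tx":0.2,"ty":8,"tz":0,"wx":0,"wy":0,"wz":-6,"claw":0},{"tx":0.3,"ty":12,"tz":0,"wx":0,"wy":0,"wz":-9,"claw":0},{"tx":0.4,"ty":16,"tz":0,"wx":0,"wy":0,"wz":-12,"claw":0},{"tx":0.6,"ty":20,"tz":0,"wx":0,"wy":0,"wz":-15,"claw":0}]'
python3 -m pendant '[{"tx":0.2,"ty":4,"tz":0,"wx":0,"wy":0,"wz":-3,"claw":0},{"tx":0.4,"ty":8,"tz":0,"wx":0,"wy":0,"wz":-6,"claw":0},{"tx":0.6,"ty":12,"tz":0,"wx":0,"wy":0,"wz":-8.6,"claw":0},{"tx":0.6,"ty":16.3,"tz":0,"wx":0,"wy":0,"wz":-8.6,"claw":0},{"tx":0.6,"ty":16.3,"tz":0,"wx":0,"wy":0,"wz":-8.6,"claw":0}]'
python3 -m pendant '[{"tx":0,"ty":0,"tz":0,"wx":0,"wy":0,"wz":0,"claw":0},{"tx":0,"ty":0,"tz":0,"wx":0,"wy":0,"wz":0,"claw":0},{"tx":0,"ty":0,"tz":0,"wx":0,"wy":0,"wz":0,"claw":0}]'
python3 - <<'E'
from h import *
for n in ('top','scene'):
    p=shot(n,n[0]+'6.png'); lm(p,'crank crank_socket grip_mid shaft_top shaft_foot')
t=cv2.imread('pics/t6.png');s=cv2.imread('pics/s6.png')
cv2.imwrite('pics/c6.png',np.hstack([cv2.resize(x,(400,400),interpolation=cv2.INTER_CUBIC) for x in (t[135:205,120:190],s[90:170,295:375])]))
E
```

```text
clock: 32.83
tcp_pos: [0.5273, -0.1654, 0.2029]
ee_rot: [0.91, -0.414, -0.0, -0.0]
wrist_force: [1.2, 0.6, -4.1]
grip_width: 0.0142
gripper_force: 59.8
clock: 33.25
tcp_pos: [0.5333, 0.0161, 0.2292]
ee_rot: [0.847, -0.531, -0.0, -0.0]
wrist_force: [1.4, -0.5, -4.1]
grip_width: 0.0146
gripper_force: 59.9
clock: 33.67
tcp_pos: [0.5391, 0.2163, 0.2289]
ee_rot: [0.771, -0.637, -0.0, 0.0]
wrist_force: [1.2, -0.5, -3.3]
grip_width: 0.0142
gripper_force: 59.9
clock: 34.08
tcp_pos: [0.5454, 0.3837, 0.2272]
ee_rot: [0.723, -0.691, -0.0, 0.0]
wrist_force: [1.6, -0.4, -3.8]
grip_width: 0.0145
gripper_force: 59.8
clock: 34.33
tcp_pos: [0.5459, 0.3765, 0.2289]
ee_rot: [0.722, -0.692, -0.0, 0.001]
wrist_force: [0.3, -0.7, -2.6]
grip_width: 0.0142
gripper_force: 59.8
crank 0.71 [ 0.28  -0.339 -0.003] [339. 243.]
crank 0.7 [0.547 0.372 0.217] [154. 174.]
crank 0.63 [ 0.431 -0.51  -0.002] [379. 205.]
crank_socket 0.64 [0.547 0.345 0.222] [161. 174.]
crank_socket 0.57 [ 0.274 -0.368 -0.002] [347. 244.]
crank_socket 0.52 [ 0.444 -0.548  0.   ] [388. 202.]
grip_mid 0.7 [ 0.422 -0.486  0.052] [377. 207.]
grip_mid 0.62 [ 0.335 -0.193  0.048] [305. 230.]
grip_mid 0.59 [ 0.276 -0.301  0.047] [333. 244.]
shaft_foot 0.88 [0.549 0.341 0.173] [165. 176.]
crank 0.82 [ 0.275 -0.339  0.001] [123. 213.]
crank 0.73 [0.549 0.375 0.222] [336. 132.]
crank 0.63 [ 0.349  0.014 -0.   ] [218. 184.]
crank_socket 0.75 [0.549 0.347 0.217] [329. 137.]
crank_socket 0.74 [ 0.442 -0.54  -0.001] [ 86. 276.]
crank_socket 0.66 [ 0.345 -0.025  0.001] [209. 187.]
grip_mid 0.78 [ 0.332 -0.192  0.05 ] [164. 197.]
grip_mid 0.78 [ 0.28  -0.303  0.05 ] [129. 201.]
grip_mid 0.69 [ 0.418 -0.481  0.05 ] [ 95. 254.]
shaft_top 0.43 [0.548 0.342 0.189] [327. 143.]
shaft_top 0.36 [0.545 0.408 0.265] [344. 118.]
shaft_foot 0.78 [0.551 0.344 0.176] [327. 146.]
shaft_foot 0.58 [ 0.687 -0.402 -0.   ] [156. 316.]
```

View pics/c6.png

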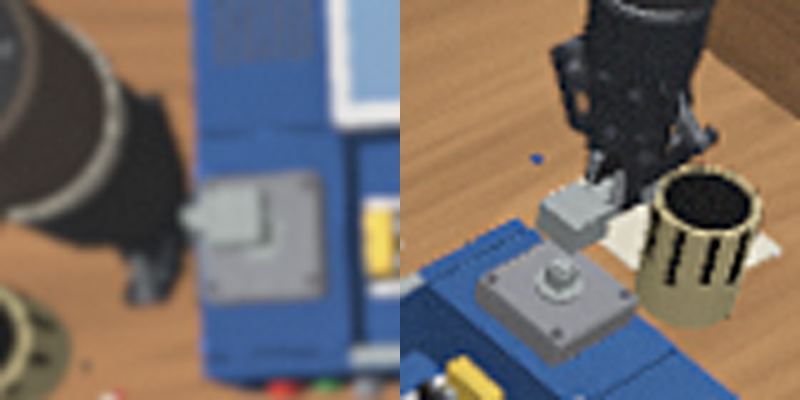

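The crank hangs over the shaft: hub at (329,132) and shaft at (327,144) in the scene view. It is aligned to about 2 mm, so I lower it.

```bash
python3 -m pendant '[{"tx":0.05,"ty":-0.2,"tz":-0.8,"wx":0,"wy":0,"wz":0,"claw":0},{"tx":0.05,"ty":-0.2,"tz":-1.6,"wx":0,"wy":0,"wz":0,"claw":0},{"tx":0.05,"ty":-0.2,"tz":-2.2,"wx":0,"wy":0,"wz":0,"claw":0},{"tx":0.05,"ty":-0.2,"tz":-2.6,"wx":0,"wy":0,"wz":0,"claw":0},{"tx":0.05,"ty":-0.2,"tz":-2.9,"wx":0,"wy":0,"wz":0,"claw":0}]'
python3 -m pendant '[{"tx":0,"ty":0,"tz":-0.2,"wx":0,"wy":0,"wz":0,"claw":0},{"tx":0,"ty":0,"tz":-0.3,"wx":0,"wy":0,"wz":0,"claw":0},{"tx":0,"ty":0,"tz":-0.4,"wx":0,"wy":0,"wz":0,"claw":0}]'
```

```text
clock: 35.35
tcp_pos: [0.5464, 0.3751, 0.199]
ee_rot: [0.722, -0.692, -0.0, 0.001]
wrist_force: [-0.2, -0.4, -3.7]
grip_width: 0.0145
gripper_force: 59.9
clock: 35.6
tcp_pos: [0.5468, 0.3754, 0.1967]
ee_rot: [0.722, -0.692, 0.0, -0.0]
wrist_force: [-1.0, -0.3, 1.0]
grip_width: 0.0143
gripper_force: 60.5
```

```bash
python3 -m pendant '[{"tx":0,"ty":0,"tz":-0.1,"wx":0,"wy":0,"wz":0,"claw":0},{"tx":0,"ty":0,"tz":-0.2,"wx":0,"wy":0,"wz":0,"claw":0},{"tx":0,"ty":0,"tz":-0.3,"wx":0,"wy":0,"wz":0,"claw":0},{"tx":0,"ty":0,"tz":-0.4,"wx":0,"wy":0,"wz":0,"claw":0}]'
```

```text
clock: 35.93
tcp_pos: [0.5472, 0.3758, 0.1952]
ee_rot: [0.722, -0.692, 0.0, -0.001]
wrist_force: [-4.1, 0.7, -2.1]
grip_width: 0.0146
gripper_force: 59.6
```

```bash
python3 -m pendant '[{"tx":-0.1,"ty":0,"tz":-0.1,"wx":0,"wy":0,"wz":0,"claw":0},{"tx":-0.1,"ty":0,"tz":-0.2,"wx":0,"wy":0,"wz":0,"claw":0},{"tx":-0.1,"ty":0,"tz":-0.3,"wx":0,"wy":0,"wz":0,"claw":0},{"tx":-0.1,"ty":0,"tz":-0.4,"wx":0,"wy":0,"wz":0,"claw":0}]'
python3 -m pendant '[{"tx":0,"ty":0,"tz":-0.1,"wx":0,"wy":0,"wz":0,"claw":0},{"tx":0,"ty":0,"tz":-0.2,"wx":0,"wy":0,"wz":0,"claw":0},{"tx":0,"ty":0,"tz":-0.3,"wx":0,"wy":0,"wz":0,"claw":0},{"tx":0,"ty":0,"tz":-0.4,"wx":0,"wy":0,"wz":0,"claw":0}]'
```

```text
clock: 36.27
tcp_pos: [0.5457, 0.3753, 0.1877]
ee_rot: [0.722, -0.692, 0.0, 0.0]
wrist_force: [-0.3, 0.2, -3.6]
grip_width: 0.0145
gripper_force: 59.8
clock: 36.6
tcp_pos: [0.5458, 0.3754, 0.1841]
ee_rot: [0.722, -0.692, 0.0, 0.0]
wrist_force: [0.2, -0.6, -2.6]
grip_width: 0.0146
gripper_force: 59.8
```

```bash
python3 -m pendant '[{"tx":0,"ty":0,"tz":-0.1,"wx":0,"wy":0,"wz":0,"claw":0},{"tx":0,"ty":0,"tz":-0.2,"wx":0,"wy":0,"wz":0,"claw":0},{"tx":0,"ty":0,"tz":-0.25,"wx":0,"wy":0,"wz":0,"claw":0},{"tx":0,"ty":0,"tz":-0.25,"wx":0,"wy":0,"wz":0,"claw":0}]'
python3 - <<'E'
from h import *
for n in ('top','scene'):
    p=shot(n); lm(p,'crank_socket crank shaft_foot')
E
```

```text
clock: 36.93
tcp_pos: [0.5458, 0.3754, 0.1821]
ee_rot: [0.722, -0.692, 0.0, -0.0]
wrist_force: [-0.8, 0.5, -2.5]
grip_width: 0.0147
gripper_force: 60.1
crank_socket 0.74 [ 0.309 -0.13   0.002] [288. 237.]
crank_socket 0.7 [0.546 0.342 0.174] [165. 176.]
crank_socket 0.62 [ 0.346 -0.023  0.003] [262. 228.]
crank 0.6 [ 0.316 -0.168 -0.001] [297. 235.]
crank 0.51 [ 0.348  0.012 -0.001] [254. 228.]
crank 0.48 [ 0.433 -0.509 -0.004] [378. 205.]
shaft_foot 0.57 [0.549 0.338 0.176] [166. 175.]
crank_socket 0.79 [ 0.437 -0.541 -0.001] [ 85. 276.]
crank_socket 0.79 [ 0.274 -0.369  0.001] [115. 216.]
crank_socket 0.77 [ 0.305 -0.135  0.001] [177. 193.]
crank 0.85 [ 0.32  -0.163 -0.003] [172. 200.]
crank 0.76 [ 0.274 -0.337  0.002] [123. 212.]
crank 0.68 [0.55  0.376 0.173] [334. 143.]
shaft_foot 0.86 [0.548 0.344 0.174] [327. 146.]
shaft_foot 0.22 [0.555 0.136 0.075] [278. 192.]
```

```bash
python3 -m pendant '[{"tx":0,"ty":0,"tz":0,"wx":0,"wy":0,"wz":0,"claw":0.5},{"tx":0,"ty":0,"tz":0,"wx":0,"wy":0,"wz":0,"claw":0.6},{"tx":0,"ty":0,"tz":0,"wx":0,"wy":0,"wz":0,"claw":0.7},{"tx":0,"ty":0,"tz":0,"wx":0,"wy":0,"wz":0,"claw":0.7},{"tx":0,"ty":0,"tz":1,"wx":0,"wy":0,"wz":0,"claw":0.7}]'
python3 -m pendant '[{"tx":0,"ty":0,"tz":1,"wx":0,"wy":0,"wz":0,"claw":0.7},{"tx":0,"ty":0,"tz":2.2,"wx":0,"wy":0,"wz":0,"claw":0.7},{"tx":-0.1,"ty":1.5,"tz":2.2,"wx":0,"wy":0,"wz":0,"claw":0.7},{"tx":-0.1,"ty":3.1,"tz":2.2,"wx":0,"wy":0,"wz":0,"claw":0.7},{"tx":-0.1,"ty":3.1,"tz":2.2,"wx":0,"wy":0,"wz":0,"claw":0.7}]'
python3 - <<'E'
from h import *
for n in ('top','scene'):
    p=shot(n); lm(p,'crank_socket crank grip_mid pad_face')
o=ctrl.get_obs();print(o['tcp_pos'])
E
```

```text
clock: 37.75
tcp_pos: [0.545, 0.3747, 0.1902]
ee_rot: [0.722, -0.692, -0.0, 0.002]
wrist_force: [-0.0, -1.3, -0.4]
grip_width: 0.0598
gripper_force: 0.0
clock: 38.17
tcp_pos: [0.5447, 0.4095, 0.2141]
ee_rot: [0.722, -0.691, -0.0, -0.001]
wrist_force: [0.6, 0.2, -0.1]
grip_width: 0.0599
gripper_force: 0.0
crank_socket 0.78 [0.546 0.345 0.174] [164. 176.]
crank_socket 0.72 [ 0.308 -0.132  0.004] [289. 237.]
crank_socket 0.71 [ 0.347 -0.021  0.004] [262. 228.]
crank 0.7 [ 0.432 -0.511 -0.002] [379. 205.]
crank 0.66 [ 0.275 -0.336 -0.004] [338. 244.]
crank 0.64 [ 0.317 -0.166 -0.003] [297. 235.]
grip_mid 0.69 [ 0.332 -0.19   0.049] [305. 231.]
grip_mid 0.68 [ 0.418 -0.489  0.053] [378. 208.]
grip_mid 0.67 [ 0.691 -0.404  0.003] [349. 145.]
pad_face 0.61 [0.55  0.232 0.096] [197. 178.]
crank_socket 0.83 [ 0.44 -0.54 -0.  ] [ 85. 276.]
crank_socket 0.78 [ 0.272 -0.371 -0.002] [115. 217.]
crank_socket 0.75 [ 0.306 -0.135  0.   ] [178. 194.]
crank 0.92 [ 0.429 -0.512  0.004] [ 92. 269.]
crank 0.78 [0.55  0.375 0.171] [334. 143.]
crank 0.72 [ 0.319 -0.16  -0.003] [173. 199.]
grip_mid 0.83 [0.352 0.044 0.05 ] [225. 172.]
grip_mid 0.63 [ 0.423 -0.482  0.049] [ 95. 256.]
grip_mid 0.61 [ 0.332 -0.197  0.048] [163. 198.]
pad_face 0.44 [0.551 0.237 0.103] [301. 173.]
[0.5447881  0.40617504 0.21380336]
```

```bash
python3 -m pendant '[{"tx":0,"ty":0,"tz":-0.6,"wx":0,"wy":0,"wz":0,"claw":0.7},{"tx":0,"ty":0,"tz":-0.6,"wx":0,"wy":0,"wz":0,"claw":0},{"tx":0,"ty":0,"tz":-0.6,"wx":0,"wy":0,"wz":0,"claw":0},{"tx":0,"ty":0,"tz":-0.6,"wx":0,"wy":0,"wz":0,"claw":0},{"tx":0,"ty":0,"tz":-0.6,"wx":0,"wy":0,"wz":0,"claw":0}]'
python3 -m pendant '[{"tx":0,"ty":0,"tz":0,"wx":0,"wy":0,"wz":0,"claw":0},{"tx":0,"ty":0,"tz":0,"wx":0,"wy":0,"wz":0,"claw":0},{"tx":0,"ty":0,"tz":0,"wx":0,"wy":0,"wz":0,"claw":0}]'
python3 -m pendant '[{"tx":2.02,"ty":-0.23,"tz":0,"wx":0,"wy":0,"wz":0,"claw":0},{"tx":3.87,"ty":-1.07,"tz":0,"wx":0,"wy":0,"wz":0,"claw":0},{"tx":5.37,"ty":-2.45,"tz":0,"wx":0,"wy":0,"wz":0,"claw":0},{"tx":6.37,"ty":-4.22,"tz":0,"wx":0,"wy":0,"wz":0,"claw":0},{"tx":6.78,"ty":-6.21,"tz":0,"wx":0,"wy":0,"wz":0,"claw":0}]'
```

```text
clock: 39.08
tcp_pos: [0.5448, 0.4063, 0.2078]
ee_rot: [0.722, -0.692, 0.0, 0.0]
wrist_force: [-0.0, 0.3, 0.6]
grip_width: 0.0223
gripper_force: 58.7
clock: 39.33
tcp_pos: [0.5448, 0.4063, 0.2079]
ee_rot: [0.722, -0.692, 0.0, 0.0]
wrist_force: [-0.2, -0.5, -0.3]
grip_width: 0.0222
gripper_force: 58.7
clock: 39.75
tcp_pos: [0.6145, 0.3463, 0.211]
ee_rot: [0.723, -0.691, 0.0, -0.003]
wrist_force: [-6.1, 4.9, 20.0]
grip_width: 0.0225
gripper_force: 74.8
```

```bash
python3 -m pendant '[{"tx":0,"ty":0,"tz":0,"wx":0,"wy":0,"wz":0,"claw":0.5},{"tx":0,"ty":0,"tz":0,"wx":0,"wy":0,"wz":0,"claw":0.5},{"tx":0,"ty":0,"tz":0.6,"wx":0,"wy":0,"wz":0,"claw":0.5},{"tx":0,"ty":0,"tz":0.6,"wx":0,"wy":0,"wz":0,"claw":0.5},{"tx":0,"ty":0,"tz":0.6,"wx":0,"wy":0,"wz":0,"claw":0.5}]'
python3 -m pendant '[{"tx":0,"ty":0,"tz":0,"wx":0,"wy":0,"wz":0,"claw":0},{"tx":0,"ty":0,"tz":0,"wx":0,"wy":0,"wz":0,"claw":0},{"tx":0,"ty":0,"tz":0,"wx":0,"wy":0,"wz":0,"claw":0},{"tx":0,"ty":0,"tz":0,"wx":0,"wy":0,"wz":0,"claw":0},{"tx":0,"ty":0,"tz":0,"wx":0,"wy":0,"wz":0,"claw":0}]'
python3 - <<'E'
from h import *
for n in ('top','scene'):
    p=shot(n,n[0]+'7.png'); lm(p,'crank_socket crank grip_mid')
t=cv2.imread('pics/t7.png');s=cv2.imread('pics/s7.png')
cv2.imwrite('pics/c7.png',np.hstack([cv2.resize(x,(400,400),interpolation=cv2.INTER_CUBIC) for x in (t[135:205,120:190],s[100:180,290:370])]))
E
```

```text
clock: 40.17
tcp_pos: [0.6125, 0.345, 0.2139]
ee_rot: [0.722, -0.692, 0.0, -0.0]
wrist_force: [-0.6, 0.4, 0.5]
grip_width: 0.0427
gripper_force: 0.0
clock: 40.58
tcp_pos: [0.6145, 0.3454, 0.2158]
ee_rot: [0.722, -0.692, 0.001, -0.002]
wrist_force: [3.7, 0.8, 5.9]
grip_width: 0.0223
gripper_force: 57.9
crank_socket 0.69 [ 0.444 -0.547 -0.   ] [387. 202.]
crank_socket 0.61 [0.543 0.34  0.171] [166. 177.]
crank_socket 0.47 [ 0.277 -0.369 -0.003] [347. 243.]
crank 0.76 [0.579 0.34  0.174] [166. 168.]
crank 0.73 [ 0.432 -0.509 -0.003] [378. 205.]
crank 0.69 [ 0.316 -0.164 -0.002] [296. 235.]
grip_mid 0.74 [0.613 0.348 0.218] [161. 156.]
grip_mid 0.74 [ 0.334 -0.191  0.046] [305. 230.]
grip_mid 0.68 [ 0.418 -0.486  0.052] [377. 207.]
crank_socket 0.82 [ 0.438 -0.538 -0.001] [ 86. 275.]
crank_socket 0.65 [0.546 0.342 0.17 ] [326. 147.]
crank_socket 0.6 [ 0.306 -0.133 -0.   ] [178. 193.]
crank 0.92 [ 0.431 -0.509  0.001] [ 93. 269.]
crank 0.79 [ 0.321 -0.161 -0.004] [173. 200.]
crank 0.79 [ 0.271 -0.339  0.   ] [123. 212.]
grip_mid 0.91 [ 0.423 -0.481  0.047] [ 95. 256.]
grip_mid 0.67 [ 0.282 -0.306  0.049] [129. 202.]
grip_mid 0.6 [0.618 0.348 0.217] [344. 148.]
```

View pics/c7.png

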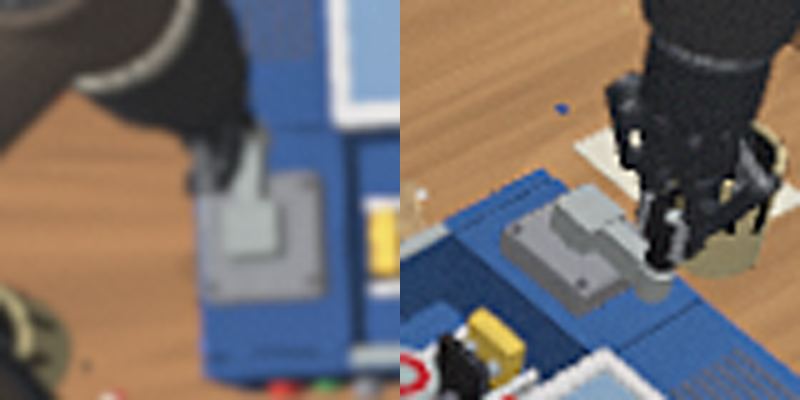

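```bash
python3 -m pendant '[{"tx":-0.23,"ty":-2.02,"tz":0,"wx":0,"wy":0,"wz":0,"claw":0},{"tx":-1.07,"ty":-3.87,"tz":0,"wx":0,"wy":0,"wz":0,"claw":0},{"tx":-2.45,"ty":-5.37,"tz":0,"wx":0,"wy":0,"wz":0,"claw":0},{"tx":-4.22,"ty":-6.37,"tz":0,"wx":0,"wy":0,"wz":0,"claw":0},{"tx":-6.21,"ty":-6.78,"tz":0,"wx":0,"wy":0,"wz":0,"claw":0}]'
```

```text
clock: 41.4
tcp_pos: [0.5533, 0.2743, 0.2173]
ee_rot: [0.722, -0.692, 0.003, -0.002]
wrist_force: [3.0, -6.7, 12.6]
grip_width: 0.0222
gripper_force: 58.9
```

```bash
python3 -m pendant '[{"tx":-2.02,"ty":0.23,"tz":0,"wx":0,"wy":0,"wz":0,"claw":0},{"tx":-3.87,"ty":1.07,"tz":0,"wx":0,"wy":0,"wz":0,"claw":0},{"tx":-5.37,"ty":2.45,"tz":0,"wx":0,"wy":0,"wz":0,"claw":0},{"tx":-6.37,"ty":4.22,"tz":0,"wx":0,"wy":0,"wz":0,"claw":0},{"tx":-6.78,"ty":6.21,"tz":0,"wx":0,"wy":0,"wz":0,"claw":0}]'
python3 -m pendant '[{"tx":0.23,"ty":2.02,"tz":0,"wx":0,"wy":0,"wz":0,"claw":0},{"tx":1.07,"ty":3.87,"tz":0,"wx":0,"wy":0,"wz":0,"claw":0},{"tx":2.45,"ty":5.37,"tz":0,"wx":0,"wy":0,"wz":0,"claw":0},{"tx":4.22,"ty":6.37,"tz":0,"wx":0,"wy":0,"wz":0,"claw":0},{"tx":6.21,"ty":6.78,"tz":0,"wx":0,"wy":0,"wz":0,"claw":0}]'
```

```text
clock: 41.82
tcp_pos: [0.4817, 0.338, 0.2177]
ee_rot: [0.722, -0.692, 0.001, -0.001]
wrist_force: [-4.0, -3.5, 16.8]
grip_width: 0.0224
gripper_force: 59.6
clock: 42.23
tcp_pos: [0.5447, 0.4077, 0.2151]
ee_rot: [0.723, -0.691, 0.0, 0.0]
wrist_force: [-2.6, -3.8, 5.9]
grip_width: 0.0219
gripper_force: 59.2
```

```bash
python3 -m pendant '[{"tx":2.02,"ty":-0.23,"tz":0,"wx":0,"wy":0,"wz":0,"claw":0},{"tx":3.87,"ty":-1.07,"tz":0,"wx":0,"wy":0,"wz":0,"claw":0},{"tx":5.37,"ty":-2.45,"tz":0,"wx":0,"wy":0,"wz":0,"claw":0},{"tx":6.37,"ty":-4.22,"tz":0,"wx":0,"wy":0,"wz":0,"claw":0},{"tx":6.78,"ty":-6.21,"tz":0,"wx":0,"wy":0,"wz":0,"claw":0}]'
python3 -m pendant '[{"tx":-0.23,"ty":-2.02,"tz":0,"wx":0,"wy":0,"wz":0,"claw":0},{"tx":-1.07,"ty":-3.87,"tz":0,"wx":0,"wy":0,"wz":0,"claw":0},{"tx":-2.45,"ty":-5.37,"tz":0,"wx":0,"wy":0,"wz":0,"claw":0},{"tx":-4.22,"ty":-6.37,"tz":0,"wx":0,"wy":0,"wz":0,"claw":0},{"tx":-6.21,"ty":-6.78,"tz":0,"wx":0,"wy":0,"wz":0,"claw":0}]'
python3 -m pendant '[{"tx":-2.02,"ty":0.23,"tz":0,"wx":0,"wy":0,"wz":0,"claw":0},{"tx":-3.87,"ty":1.07,"tz":0,"wx":0,"wy":0,"wz":0,"claw":0},{"tx":-5.37,"ty":2.45,"tz":0,"wx":0,"wy":0,"wz":0,"claw":0},{"tx":-6.37,"ty":4.22,"tz":0,"wx":0,"wy":0,"wz":0,"claw":0},{"tx":-6.78,"ty":6.21,"tz":0,"wx":0,"wy":0,"wz":0,"claw":0}]'
python3 -m pendant '[{"tx":0.23,"ty":2.02,"tz":0,"wx":0,"wy":0,"wz":0,"claw":0},{"tx":1.07,"ty":3.87,"tz":0,"wx":0,"wy":0,"wz":0,"claw":0},{"tx":2.45,"ty":5.37,"tz":0,"wx":0,"wy":0,"wz":0,"claw":0},{"tx":4.22,"ty":6.37,"tz":0,"wx":0,"wy":0,"wz":0,"claw":0},{"tx":6.21,"ty":6.78,"tz":0,"wx":0,"wy":0,"wz":0,"claw":0}]'
python3 -m pendant '[{"tx":2.02,"ty":-0.23,"tz":0,"wx":0,"wy":0,"wz":0,"claw":0},{"tx":3.87,"ty":-1.07,"tz":0,"wx":0,"wy":0,"wz":0,"claw":0},{"tx":5.37,"ty":-2.45,"tz":0,"wx":0,"wy":0,"wz":0,"claw":0},{"tx":6.37,"ty":-4.22,"tz":0,"wx":0,"wy":0,"wz":0,"claw":0},{"tx":6.78,"ty":-6.21,"tz":0,"wx":0,"wy":0,"wz":0,"claw":0}]'
python3 -m pendant '[{"tx":-0.23,"ty":-2.02,"tz":0,"wx":0,"wy":0,"wz":0,"claw":0},{"tx":-1.07,"ty":-3.87,"tz":0,"wx":0,"wy":0,"wz":0,"claw":0},{"tx":-2.45,"ty":-5.37,"tz":0,"wx":0,"wy":0,"wz":0,"claw":0},{"tx":-4.22,"ty":-6.37,"tz":0,"wx":0,"wy":0,"wz":0,"claw":0},{"tx":-6.21,"ty":-6.78,"tz":0,"wx":0,"wy":0,"wz":0,"claw":0}]'
python3 -m pendant '[{"tx":-2.02,"ty":0.23,"tz":0,"wx":0,"wy":0,"wz":0,"claw":0},{"tx":-3.87,"ty":1.07,"tz":0,"wx":0,"wy":0,"wz":0,"claw":0},{"tx":-5.37,"ty":2.45,"tz":0,"wx":0,"wy":0,"wz":0,"claw":0},{"tx":-6.37,"ty":4.22,"tz":0,"wx":0,"wy":0,"wz":0,"claw":0},{"tx":-6.78,"ty":6.21,"tz":0,"wx":0,"wy":0,"wz":0,"claw":0}]'
python3 - <<'E'
from h import *
for n in ('top','scene'):
    p=shot(n,n[0]+'8.png'); lm(p,'pad_face tin_red tin_green tin_white tin_ochre'); print(pix(p,[.549,.342,.18]))
s=cv2.imread('pics/s8.png')
cv2.imwrite('pics/c8.png',cv2.resize(s[110:220,230:350],None,fx=5,fy=5,interpolation=cv2.INTER_CUBIC))
E
```

```text
clock: 42.65
tcp_pos: [0.6137, 0.3453, 0.2159]
ee_rot: [0.722, -0.691, 0.0, -0.001]
wrist_force: [-8.7, 3.7, 16.7]
grip_width: 0.0222
gripper_force: 63.3
clock: 43.07
tcp_pos: [0.5529, 0.2745, 0.2166]
ee_rot: [0.722, -0.692, 0.002, -0.002]
wrist_force: [3.9, -5.9, 9.4]
grip_width: 0.0222
gripper_force: 60.9
clock: 43.48
tcp_pos: [0.4817, 0.3382, 0.2171]
ee_rot: [0.722, -0.692, 0.001, -0.001]
wrist_force: [0.2, -3.0, 13.0]
grip_width: 0.0222
gripper_force: 61.3
clock: 43.9
tcp_pos: [0.5447, 0.4075, 0.2149]
ee_rot: [0.723, -0.691, 0.0, 0.0]
wrist_force: [-3.0, -5.1, 5.9]
grip_width: 0.0221
gripper_force: 60.8
clock: 44.32
tcp_pos: [0.6134, 0.3451, 0.2153]
ee_rot: [0.722, -0.691, -0.0, -0.001]
wrist_force: [-9.6, 1.3, 14.8]
grip_width: 0.0221
gripper_force: 64.1
clock: 44.73
tcp_pos: [0.5523, 0.2746, 0.216]
ee_rot: [0.722, -0.692, 0.002, -0.001]
wrist_force: [2.3, -4.1, 6.6]
grip_width: 0.022
gripper_force: 62.4
clock: 45.15
tcp_pos: [0.4818, 0.3384, 0.2165]
ee_rot: [0.722, -0.692, 0.0, -0.001]
wrist_force: [1.3, -2.4, 9.3]
grip_width: 0.0221
gripper_force: 62.6
pad_face 0.61 [0.551 0.19  0.095] [208. 177.]
pad_face 0.36 [ 0.768 -0.147  0.001] [288. 129.]
pad_face 0.17 [ 0.507 -0.161  0.005] [294. 189.]
tin_red 0.57 [0.556 0.171 0.075] [213. 177.]
tin_green 0.58 [0.552 0.128 0.078] [224. 177.]
tin_white 0.44 [0.557 0.076 0.072] [237. 176.]
tin_white 0.37 [0.34  0.345 0.004] [173. 232.]
tin_ochre 0.49 [0.558 0.036 0.074] [247. 175.]
[165. 175.]
pad_face 0.53 [0.551 0.197 0.102] [292. 178.]
tin_red 0.52 [0.558 0.172 0.076] [287. 188.]
tin_green 0.51 [0.549 0.194 0.105] [291. 178.]
tin_green 0.49 [0.554 0.126 0.076] [275. 193.]
tin_white 0.7 [0.554 0.075 0.072] [263. 200.]
tin_ochre 0.81 [0.557 0.03  0.072] [252. 207.]
[327. 145.]
```

View pics/c8.png

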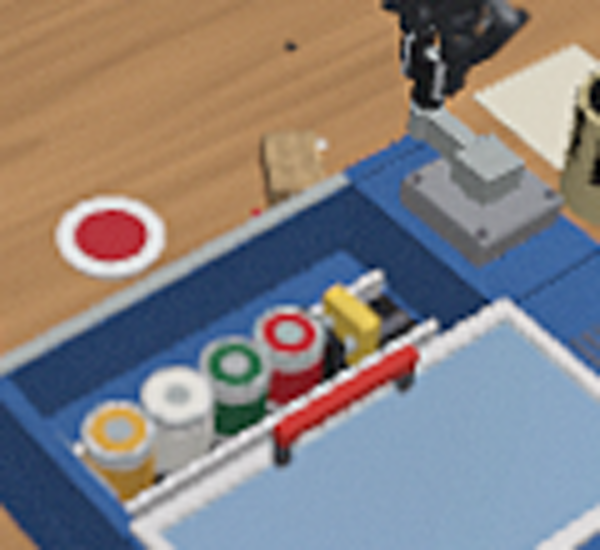

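All four tins stand in a row in the scene view: ochre (254,197), white (265,190), green (277,184), red (288,178). The pad is almost at red. I wind three more quarter turns.

```bash
python3 -m pendant '[{"tx":0.23,"ty":2.02,"tz":0,"wx":0,"wy":0,"wz":0,"claw":0},{"tx":1.07,"ty":3.87,"tz":0,"wx":0,"wy":0,"wz":0,"claw":0},{"tx":2.45,"ty":5.37,"tz":0,"wx":0,"wy":0,"wz":0,"claw":0},{"tx":4.22,"ty":6.37,"tz":0,"wx":0,"wy":0,"wz":0,"claw":0},{"tx":6.21,"ty":6.78,"tz":0,"wx":0,"wy":0,"wz":0,"claw":0}]'
python3 -m pendant '[{"tx":2.02,"ty":-0.23,"tz":0,"wx":0,"wy":0,"wz":0,"claw":0},{"tx":3.87,"ty":-1.07,"tz":0,"wx":0,"wy":0,"wz":0,"claw":0},{"tx":5.37,"ty":-2.45,"tz":0,"wx":0,"wy":0,"wz":0,"claw":0},{"tx":6.37,"ty":-4.22,"tz":0,"wx":0,"wy":0,"wz":0,"claw":0},{"tx":6.78,"ty":-6.21,"tz":0,"wx":0,"wy":0,"wz":0,"claw":0}]'
python3 -m pendant '[{"tx":-0.23,"ty":-2.02,"tz":0,"wx":0,"wy":0,"wz":0,"claw":0},{"tx":-1.07,"ty":-3.87,"tz":0,"wx":0,"wy":0,"wz":0,"claw":0},{"tx":-2.45,"ty":-5.37,"tz":0,"wx":0,"wy":0,"wz":0,"claw":0},{"tx":-4.22,"ty":-6.37,"tz":0,"wx":0,"wy":0,"wz":0,"claw":0},{"tx":-6.21,"ty":-6.78,"tz":0,"wx":0,"wy":0,"wz":0,"claw":0}]'
python3 - <<'E'
from h import *
for n in ('top','scene'):
    p=shot(n,n[0]+'9.png'); lm(p,'pad_face tin_red tin_green tin_white tin_ochre')
def yel(f):
    h=cv2.cvtColor(cv2.imread(f)[160:190,180:230] if '/t' in f else cv2.imread(f)[150:200,280:330],cv2.COLOR_BGR2HSV)
    m=cv2.inRange(h,(20,90,120),(35,255,255)); ys,xs=np.nonzero(m); return xs.mean().round(2),ys.mean().round(2),len(xs)
for f in ('t5','t8','t9','s5','s8','s9'): print(f,yel(f'pics/{f}.png'))
t,a,b=[cv2.imread(f'pics/{x}9.png') if x!='q' else cv2.imread('pics/s8.png') for x in 'tqs']
cv2.imwrite('pics/c9.png',np.hstack([cv2.resize(x,(390,390),interpolation=cv2.INTER_CUBIC) for x in (a[155:205,270:320],b[155:205,270:320])]))
E
```

```text
clock: 46.17
tcp_pos: [0.5448, 0.407, 0.2148]
ee_rot: [0.723, -0.691, 0.001, 0.001]
wrist_force: [-3.0, -8.0, 5.4]
grip_width: 0.022
gripper_force: 62.4
clock: 46.58
tcp_pos: [0.6133, 0.3448, 0.2149]
ee_rot: [0.722, -0.691, -0.0, -0.0]
wrist_force: [-7.1, 1.9, 10.1]
grip_width: 0.0222
gripper_force: 64.6
clock: 47.0
tcp_pos: [0.5524, 0.2746, 0.216]
ee_rot: [0.722, -0.692, 0.002, -0.002]
wrist_force: [2.8, -3.4, 6.2]
grip_width: 0.022
gripper_force: 62.4
pad_face 0.62 [0.552 0.186 0.1  ] [209. 177.]
tin_red 0.64 [0.553 0.166 0.074] [214. 177.]
tin_red 0.19 [0.319 0.189 0.004] [211. 236.]
tin_green 0.56 [0.553 0.122 0.073] [225. 177.]
tin_green 0.22 [0.55  0.342 0.178] [165. 175.]
tin_white 0.42 [0.558 0.073 0.07 ] [237. 176.]
tin_ochre 0.58 [0.641 0.141 0.182] [218. 150.]
tin_ochre 0.47 [0.551 0.034 0.076] [247. 177.]
pad_face 0.49 [0.555 0.126 0.076] [276. 193.]
pad_face 0.46 [0.552 0.191 0.104] [291. 179.]
tin_red 0.56 [0.556 0.169 0.074] [286. 188.]
tin_red 0.48 [0.556 0.122 0.079] [275. 193.]
tin_green 0.57 [0.555 0.121 0.078] [274. 193.]
tin_white 0.61 [0.553 0.073 0.072] [263. 200.]
tin_ochre 0.54 [0.558 0.031 0.07 ] [253. 208.]
t5 (np.float64(6.16), np.float64(17.04), 57)
t8 (np.float64(17.1), np.float64(16.67), 61)
t9 (np.float64(20.08), np.float64(16.56), 62)
s5 (np.float64(29.56), np.float64(18.22), 98)
s8 (np.float64(20.23), np.float64(24.04), 97)
s9 (np.float64(17.77), np.float64(25.28), 94)
```

View pics/c9.png

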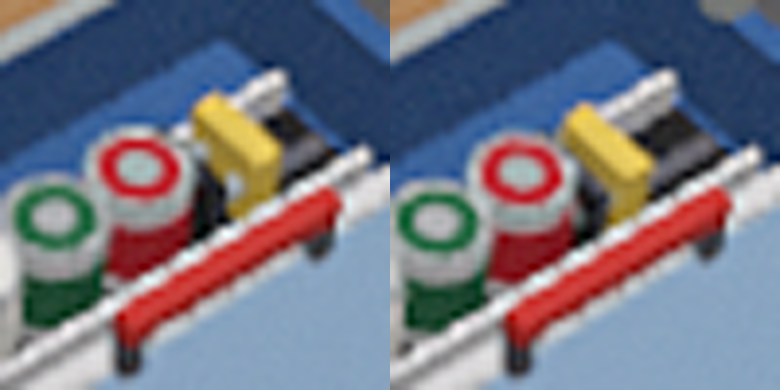

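The right panel shows the yellow jaw closer to the pad than in the left one, and the tins moved about 4 mm over the last 12 mm of jaw travel. That puts the pad about 7–9 mm in. I release the grip and take the crank by its arm.

```bash
python3 -m pendant '[{"tx":0,"ty":0,"tz":0,"wx":0,"wy":0,"wz":0,"claw":0.7},{"tx":0,"ty":0,"tz":0,"wx":0,"wy":0,"wz":0,"claw":0.7},{"tx":0,"ty":0,"tz":0,"wx":0,"wy":0,"wz":0,"claw":0.7},{"tx":0,"ty":0,"tz":0,"wx":0,"wy":0,"wz":0,"claw":0.7},{"tx":0,"ty":0,"tz":0,"wx":0,"wy":0,"wz":0,"claw":0.7}]'
python3 -m pendant '[{"tx":-0.1,"ty":1.5,"tz":0,"wx":0,"wy":0,"wz":0,"claw":0.7},{"tx":-0.1,"ty":3.1,"tz":0,"wx":0,"wy":0,"wz":0,"claw":0.7},{"tx":-0.1,"ty":3.1,"tz":0,"wx":0,"wy":0,"wz":0,"claw":0.7},{"tx":-0.1,"ty":3.1,"tz":-1,"wx":0,"wy":0,"wz":0,"claw":0.7},{"tx":-0.1,"ty":3.1,"tz":-2,"wx":0,"wy":0,"wz":0,"claw":0.7}]'
python3 - <<'E'
from h import *
p=shot('top'); lm(p,'crank crank_socket grip_mid')
p=shot('scene'); lm(p,'crank crank_socket grip_mid')
o=ctrl.get_obs();print(o['tcp_pos'],o['wrist_force'])
E
```

```text
clock: 48.02
tcp_pos: [0.5503, 0.2767, 0.2134]
ee_rot: [0.722, -0.692, -0.0, 0.0]
wrist_force: [0.7, -0.7, 0.1]
grip_width: 0.0599
gripper_force: 0.0
clock: 48.43
tcp_pos: [0.5494, 0.3084, 0.1931]
ee_rot: [0.722, -0.692, -0.0, -0.0]
wrist_force: [-0.8, -0.8, -1.5]
grip_width: 0.0597
gripper_force: 0.0
crank 0.74 [ 0.321 -0.167 -0.   ] [297. 234.]
crank 0.74 [ 0.435 -0.511 -0.004] [379. 204.]
crank 0.58 [0.348 0.011 0.002] [254. 228.]
crank_socket 0.66 [0.545 0.344 0.176] [164. 176.]
crank_socket 0.63 [0.551 0.184 0.095] [209. 177.]
crank_socket 0.6 [ 0.272 -0.368  0.001] [347. 244.]
grip_mid 0.69 [ 0.417 -0.488  0.054] [378. 208.]
grip_mid 0.66 [0.552 0.339 0.172] [166. 175.]
grip_mid 0.62 [ 0.334 -0.192  0.049] [305. 230.]
crank 0.71 [ 0.347  0.015 -0.001] [218. 183.]
crank 0.68 [ 0.274 -0.34   0.003] [123. 213.]
crank 0.66 [ 0.434 -0.512  0.004] [ 92. 270.]
crank_socket 0.8 [ 0.307 -0.135  0.   ] [178. 194.]
crank_socket 0.71 [ 0.346 -0.022 -0.   ] [209. 187.]
crank_socket 0.71 [ 0.438 -0.54   0.001] [ 85. 275.]
grip_mid 0.87 [ 0.42  -0.482  0.052] [ 94. 255.]
grip_mid 0.59 [ 0.329 -0.193  0.045] [164. 197.]
grip_mid 0.59 [ 0.282 -0.303  0.047] [130. 202.]
[0.54966905 0.30743992 0.19424598] [-0.73081605  0.09354074  0.66574942]
```

```bash
python3 -m pendant '[{"tx":0,"ty":0,"tz":-0.5,"wx":0,"wy":0,"wz":0,"claw":0.7},{"tx":0,"ty":0,"tz":-1,"wx":0,"wy":0,"wz":0,"claw":0.7},{"tx":0,"ty":0,"tz":-1.1,"wx":0,"wy":0,"wz":0,"claw":0},{"tx":0,"ty":0,"tz":-1.1,"wx":0,"wy":0,"wz":0,"claw":0},{"tx":0,"ty":0,"tz":-1.1,"wx":0,"wy":0,"wz":0,"claw":0}]'
python3 -m pendant '[{"tx":0,"ty":0,"tz":0,"wx":0,"wy":0,"wz":0,"claw":0},{"tx":0,"ty":0,"tz":0,"wx":0,"wy":0,"wz":0,"claw":0},{"tx":0,"ty":0,"tz":0,"wx":0,"wy":0,"wz":0,"claw":0},{"tx":0,"ty":0,"tz":0,"wx":0,"wy":0,"wz":0,"claw":0},{"tx":0,"ty":0,"tz":0,"wx":0,"wy":0,"wz":0,"claw":0}]'
```

```text
clock: 49.25
tcp_pos: [0.5494, 0.3074, 0.1826]
ee_rot: [0.722, -0.692, 0.0, 0.0]
wrist_force: [0.3, 0.0, -0.2]
grip_width: 0.024
gripper_force: 0.0
clock: 49.67
tcp_pos: [0.5493, 0.3075, 0.1829]
ee_rot: [0.722, -0.692, -0.0, 0.0]
wrist_force: [-2.2, -0.4, 1.6]
grip_width: 0.0144
gripper_force: 59.6
```

```bash
python3 -m pendant '[{"tx":0,"ty":0,"tz":0.5,"wx":0,"wy":0,"wz":0,"claw":0},{"tx":0,"ty":0,"tz":1,"wx":0,"wy":0,"wz":0,"claw":0},{"tx":0,"ty":0,"tz":1.5,"wx":0,"wy":0,"wz":0,"claw":0},{"tx":0,"ty":0,"tz":2,"wx":0,"wy":0,"wz":0,"claw":0},{"tx":0,"ty":0,"tz":2.5,"wx":0,"wy":0,"wz":0,"claw":0}]'
```

```text
clock: 50.08
tcp_pos: [0.5495, 0.3074, 0.2083]
ee_rot: [0.722, -0.692, 0.0, -0.0]
wrist_force: [0.9, -0.7, -3.6]
grip_width: 0.0143
gripper_force: 58.7
```

```bash
python3 -m pendant '[{"tx":0,"ty":-0.5,"tz":3,"wx":0,"wy":0,"wz":0,"claw":0},{"tx":-0.3,"ty":-4,"tz":3.5,"wx":0,"wy":0,"wz":0,"claw":0},{"tx":-0.6,"ty":-8,"tz":3.5,"wx":0,"wy":0,"wz":0,"claw":0},{"tx":-0.9,"ty":-12,"tz":3.5,"wx":0,"wy":0,"wz":0,"claw":0},{"tx":-1.2,"ty":-16,"tz":3.5,"wx":0,"wy":0,"wz":0,"claw":0}]'
python3 -m pendant '[{"tx":-0.3,"ty":-4,"tz":0,"wx":0,"wy":0,"wz":0,"claw":0},{"tx":-0.6,"ty":-8,"tz":0,"wx":0,"wy":0,"wz":0,"claw":0},{"tx":-0.9,"ty":-12,"tz":0,"wx":0,"wy":0,"wz":0,"claw":0},{"tx":-1.2,"ty":-16,"tz":0,"wx":0,"wy":0,"wz":0,"claw":0},{"tx":-1.5,"ty":-20,"tz":0,"wx":0,"wy":0,"wz":0,"claw":0}]'
python3 -m pendant '[{"tx":-0.5,"ty":-4,"tz":0,"wx":0,"wy":0,"wz":0,"claw":0},{"tx":-1,"ty":-8,"tz":0,"wx":0,"wy":0,"wz":0,"claw":0},{"tx":-1.3,"ty":-10.9,"tz":0,"wx":0,"wy":0,"wz":0,"claw":0},{"tx":-1.3,"ty":-10.9,"tz":-4,"wx":0,"wy":0,"wz":0,"claw":0},{"tx":-1.3,"ty":-10.9,"tz":-8,"wx":0,"wy":0,"wz":0,"claw":0}]'
python3 -m pendant '[{"tx":0,"ty":0,"tz":-4,"wx":0,"wy":0,"wz":0,"claw":0},{"tx":0,"ty":0,"tz":-8,"wx":0,"wy":0,"wz":0,"claw":0},{"tx":0,"ty":0,"tz":-11,"wx":0,"wy":0,"wz":0,"claw":0},{"tx":0,"ty":0,"tz":-13,"wx":0,"wy":0,"wz":0,"claw":0},{"tx":0,"ty":0,"tz":-14,"wx":0,"wy":0,"wz":0,"claw":0}]'
python3 -m pendant '[{"tx":0,"ty":0,"tz":0,"wx":0,"wy":0,"wz":0,"claw":0},{"tx":0,"ty":0,"tz":0,"wx":0,"wy":0,"wz":0,"claw":0}]'
```

```text
clock: 50.5
tcp_pos: [0.537, 0.1461, 0.2434]
ee_rot: [0.722, -0.692, 0.0, -0.0]
wrist_force: [1.0, -1.0, -3.1]
grip_width: 0.0144
gripper_force: 59.0
clock: 50.92
tcp_pos: [0.522, -0.0543, 0.2437]
ee_rot: [0.722, -0.692, 0.0, -0.001]
wrist_force: [1.1, -0.3, -4.3]
grip_width: 0.0144
gripper_force: 59.0
clock: 51.33
tcp_pos: [0.5112, -0.1636, 0.1648]
ee_rot: [0.721, -0.693, 0.003, -0.003]
wrist_force: [1.0, 1.5, -5.7]
grip_width: 0.0143
gripper_force: 59.0
clock: 51.75
tcp_pos: [0.508, -0.1617, 0.0203]
ee_rot: [0.722, -0.692, -0.001, 0.001]
wrist_force: [0.4, -0.3, -2.7]
grip_width: 0.0142
gripper_force: 58.9
clock: 51.92
tcp_pos: [0.5102, -0.1616, 0.0235]
ee_rot: [0.722, -0.692, 0.0, -0.0]
wrist_force: [-0.4, -0.3, -2.7]
grip_width: 0.0143
gripper_force: 58.9
```

```bash
python3 -m pendant '[{"tx":0,"ty":0,"tz":-0.4,"wx":0,"wy":0,"wz":0,"claw":0},{"tx":0,"ty":0,"tz":-0.7,"wx":0,"wy":0,"wz":0,"claw":0},{"tx":0,"ty":0,"tz":-0.9,"wx":0,"wy":0,"wz":0,"claw":0},{"tx":0,"ty":0,"tz":-1.0,"wx":0,"wy":0,"wz":0,"claw":0},{"tx":0,"ty":0,"tz":-1.0,"wx":0,"wy":0,"wz":0,"claw":0}]'
```

```text
clock: 52.33
tcp_pos: [0.5121, -0.1608, 0.0156]
ee_rot: [0.722, -0.691, 0.002, -0.002]
wrist_force: [-1.9, 7.2, 13.6]
grip_width: 0.0146
gripper_force: 61.7
```

```bash
python3 -m pendant '[{"tx":0,"ty":0,"tz":0,"wx":0,"wy":0,"wz":0,"claw":0.5},{"tx":0,"ty":0,"tz":0,"wx":0,"wy":0,"wz":0,"claw":0.7},{"tx":0,"ty":0,"tz":0,"wx":0,"wy":0,"wz":0,"claw":0.8},{"tx":0,"ty":0,"tz":0,"wx":0,"wy":0,"wz":0,"claw":0.8},{"tx":0,"ty":0,"tz":1,"wx":0,"wy":0,"wz":0,"claw":0.8}]'
python3 -m pendant '[{"tx":0,"ty":0,"tz":4,"wx":0,"wy":0,"wz":0,"claw":0.8},{"tx":0,"ty":0,"tz":8,"wx":0,"wy":0,"wz":0,"claw":0.8},{"tx":0,"ty":0,"tz":12,"wx":0,"wy":0,"wz":0,"claw":0.8},{"tx":0,"ty":0,"tz":16,"wx":0,"wy":0,"wz":0,"claw":0.8},{"tx":0,"ty":0,"tz":20,"wx":0,"wy":0,"wz":0,"claw":0.8}]'
python3 -m pendant '[{"tx":1,"ty":4,"tz":1,"wx":0,"wy":0,"wz":0,"claw":0.8},{"tx":2.5,"ty":8,"tz":2,"wx":0,"wy":0,"wz":0,"claw":0.8},{"tx":4,"ty":11.5,"tz":2,"wx":0,"wy":0,"wz":0,"claw":0.8},{"tx":5.5,"ty":15,"tz":2,"wx":0,"wy":0,"wz":0,"claw":0.8},{"tx":7,"ty":18.5,"tz":2,"wx":0,"wy":0,"wz":0,"claw":0.8}]'
python3 - <<'E'
from h import *
for n in ('top','scene'):
    p=shot(n,n[0]+'10.png'); lm(p,'guard_handle mat crank_socket grip_mid tin_red tin_green tin_white tin_ochre')
    for r in ctrl.landmark_of(p,'crank'):
        x=np.array(r['position'])
        if np.hypot(x[0]-.51,x[1]+.16)<.1: print('CRANK',x)
s=cv2.imread('pics/s10.png')
cv2.imwrite('pics/c10.png',cv2.resize(s[130:280,160:360],None,fx=4,fy=4,interpolation=cv2.INTER_CUBIC))
E
```

```text
clock: 52.75
tcp_pos: [0.5082, -0.1616, 0.0217]
ee_rot: [0.722, -0.692, -0.001, 0.001]
wrist_force: [0.6, 0.2, -0.3]
grip_width: 0.0686
gripper_force: 0.0
clock: 53.17
tcp_pos: [0.5088, -0.1617, 0.2258]
ee_rot: [0.722, -0.692, 0.0, -0.0]
wrist_force: [1.9, 0.8, -0.2]
grip_width: 0.0683
gripper_force: 0.0
clock: 53.58
tcp_pos: [0.5797, 0.0251, 0.2443]
ee_rot: [0.722, -0.692, 0.0, -0.001]
wrist_force: [0.4, -1.2, -0.3]
grip_width: 0.0685
gripper_force: 0.0
guard_handle 0.4 [ 0.508 -0.126  0.004] [286. 189.]
guard_handle 0.22 [0.341 0.346 0.003] [173. 232.]
mat 0.73 [ 0.51  -0.16   0.001] [294. 188.]
mat 0.38 [ 0.64   0.19  -0.001] [210. 160.]
mat 0.27 [0.556 0.077 0.076] [237. 176.]
crank_socket 0.7 [ 0.444 -0.545  0.001] [387. 202.]
crank_socket 0.7 [ 0.275 -0.367 -0.002] [346. 244.]
crank_socket 0.58 [ 0.308 -0.13   0.005] [288. 237.]
grip_mid 0.66 [ 0.277 -0.301  0.045] [333. 244.]
grip_mid 0.64 [0.349 0.043 0.05 ] [246. 228.]
grip_mid 0.63 [ 0.416 -0.484  0.053] [377. 208.]
tin_red 0.54 [ 0.511 -0.191  0.052] [303. 186.]
tin_red 0.46 [0.556 0.169 0.075] [214. 176.]
tin_green 0.42 [0.551 0.124 0.075] [225. 178.]
tin_white 0.67 [0.558 0.076 0.075] [237. 176.]
tin_ochre 0.5 [0.554 0.03  0.075] [248. 176.]
CRANK [ 5.156e-01 -1.628e-01  5.000e-04]
guard_handle 0.61 [0.648 0.146 0.181] [300. 189.]
mat 0.69 [ 0.508 -0.162  0.   ] [197. 236.]
crank_socket 0.85 [ 0.438 -0.54  -0.001] [ 85. 276.]
crank_socket 0.75 [ 0.344 -0.026 -0.001] [208. 187.]
crank_socket 0.68 [ 0.304 -0.134 -0.002] [178. 193.]
grip_mid 0.85 [ 0.332 -0.191  0.049] [164. 197.]
grip_mid 0.66 [ 0.418 -0.481  0.047] [ 95. 255.]
grip_mid 0.61 [ 0.276 -0.302  0.047] [129. 201.]
tin_red 0.49 [0.556 0.169 0.076] [286. 188.]
tin_green 0.66 [0.556 0.126 0.078] [276. 193.]
tin_white 0.61 [0.554 0.074 0.077] [263. 200.]
tin_white 0.23 [ 0.689 -0.404  0.001] [155. 317.]
tin_ochre 0.58 [0.559 0.031 0.074] [253. 207.]
CRANK [ 0.5148 -0.1577  0.0054]
```

View pics/c10.png

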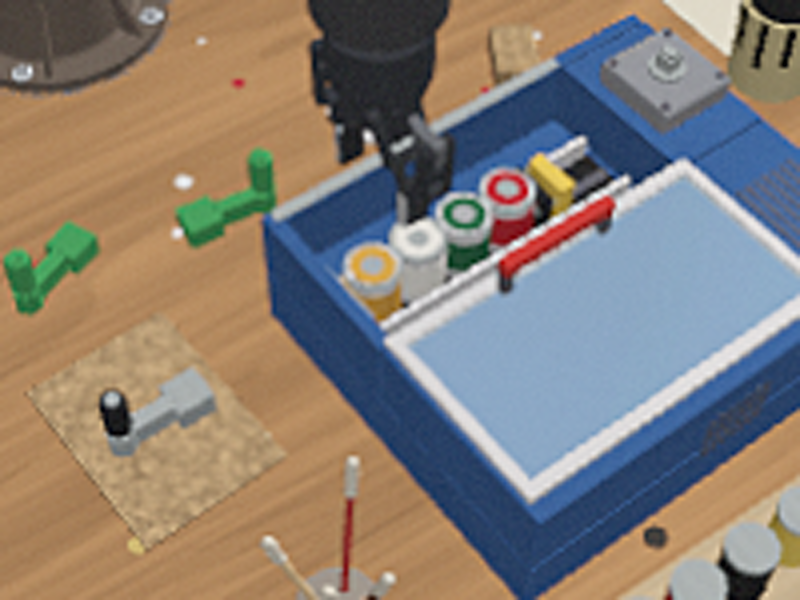

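The crank lies flat on the mat at about (198,234), and the tins stay clamped in a row. I shut the guard.

```bash
python3 -m pendant '[{"tx":2,"ty":3.5,"tz":0,"wx":0,"wy":0,"wz":0,"claw":0.8},{"tx":4,"ty":7,"tz":0,"wx":0,"wy":0,"wz":0,"claw":0.8},{"tx":6,"ty":10.5,"tz":0,"wx":0,"wy":0,"wz":0,"claw":0.8},{"tx":6.5,"ty":11.9,"tz":0,"wx":0,"wy":0,"wz":0,"claw":0.8},{"tx":6.5,"ty":11.9,"tz":-2,"wx":0,"wy":0,"wz":0,"claw":0.8}]'
python3 -m pendant '[{"tx":0,"ty":0,"tz":-2,"wx":0,"wy":0,"wz":0,"claw":0.8},{"tx":0,"ty":0,"tz":-5,"wx":0,"wy":0,"wz":0,"claw":0.8},{"tx":0,"ty":0,"tz":-5.9,"wx":0,"wy":0,"wz":0,"claw":0.8},{"tx":0,"ty":0,"tz":-5.9,"wx":0,"wy":0,"wz":0,"claw":0},{"tx":0,"ty":0,"tz":-5.9,"wx":0,"wy":0,"wz":0,"claw":0}]'
python3 -m pendant '[{"tx":0,"ty":0,"tz":0,"wx":0,"wy":0,"wz":0,"claw":0},{"tx":0,"ty":0,"tz":0,"wx":0,"wy":0,"wz":0,"claw":0},{"tx":0,"ty":0,"tz":0,"wx":0,"wy":0,"wz":0,"claw":0},{"tx":0,"ty":0,"tz":0,"wx":0,"wy":0,"wz":0,"claw":0},{"tx":0,"ty":0,"tz":0,"wx":0,"wy":0,"wz":0,"claw":0}]'
```

```text
clock: 55.0
tcp_pos: [0.6477, 0.1463, 0.2253]
ee_rot: [0.723, -0.691, 0.002, -0.002]
wrist_force: [-0.1, -0.6, 1.2]
grip_width: 0.0684
gripper_force: 0.0
clock: 55.42
tcp_pos: [0.6447, 0.1423, 0.1642]
ee_rot: [0.722, -0.692, 0.0, 0.0]
wrist_force: [0.4, 0.4, 0.3]
grip_width: 0.0456
gripper_force: 0.0
clock: 55.83
tcp_pos: [0.6448, 0.1427, 0.1659]
ee_rot: [0.722, -0.692, 0.0, -0.001]
wrist_force: [-3.5, 0.4, 5.8]
grip_width: 0.0128
gripper_force: 60.5
```

```bash
python3 -m pendant '[{"tx":-3,"ty":-0.1,"tz":0,"wx":0,"wy":0,"wz":0,"claw":0},{"tx":-6,"ty":-0.2,"tz":0,"wx":0,"wy":0,"wz":0,"claw":0},{"tx":-9,"ty":-0.3,"tz":0,"wx":0,"wy":0,"wz":0,"claw":0},{"tx":-12,"ty":-0.4,"tz":0,"wx":0,"wy":0,"wz":0,"claw":0},{"tx":-14,"ty":-0.5,"tz":0,"wx":0,"wy":0,"wz":0,"claw":0}]'
python3 -m pendant '[{"tx":-1,"ty":0,"tz":0,"wx":0,"wy":0,"wz":0,"claw":0},{"tx":-1.8,"ty":-0.1,"tz":0,"wx":0,"wy":0,"wz":0,"claw":0},{"tx":-2.1,"ty":-0.1,"tz":0,"wx":0,"wy":0,"wz":0,"claw":0},{"tx":-2.1,"ty":-0.1,"tz":0,"wx":0,"wy":0,"wz":0,"claw":0},{"tx":-2.1,"ty":-0.1,"tz":0,"wx":0,"wy":0,"wz":0,"claw":0}]'
```

```text
clock: 56.25
tcp_pos: [0.5039, 0.1371, 0.1658]
ee_rot: [0.722, -0.692, 0.001, -0.002]
wrist_force: [2.4, -1.6, 3.7]
grip_width: 0.0128
gripper_force: 61.5
clock: 56.67
tcp_pos: [0.4849, 0.1363, 0.1658]
ee_rot: [0.722, -0.692, 0.001, -0.001]
wrist_force: [0.1, -4.9, 12.3]
grip_width: 0.0127
gripper_force: 62.7
```

```bash
python3 -m pendant '[{"tx":-0.3,"ty":0,"tz":0,"wx":0,"wy":0,"wz":0,"claw":0},{"tx":-0.3,"ty":0,"tz":0,"wx":0,"wy":0,"wz":0,"claw":0},{"tx":-0.3,"ty":0,"tz":0,"wx":0,"wy":0,"wz":0,"claw":0}]'
python3 -m pendant '[{"tx":0,"ty":0,"tz":0,"wx":0,"wy":0,"wz":0,"claw":0.8},{"tx":0,"ty":0,"tz":0,"wx":0,"wy":0,"wz":0,"claw":0.8},{"tx":0,"ty":0,"tz":0,"wx":0,"wy":0,"wz":0,"claw":0.8},{"tx":0,"ty":0,"tz":0,"wx":0,"wy":0,"wz":0,"claw":0.8},{"tx":0,"ty":0,"tz":3,"wx":0,"wy":0,"wz":0,"claw":0.8}]'
python3 -m pendant '[{"tx":0,"ty":0,"tz":3,"wx":0,"wy":0,"wz":0,"claw":0.8},{"tx":0,"ty":0,"tz":7,"wx":0,"wy":0,"wz":0,"claw":0.8},{"tx":0,"ty":0,"tz":10,"wx":0,"wy":0,"wz":0,"claw":0.8},{"tx":0,"ty":0,"tz":10,"wx":0,"wy":0,"wz":0,"claw":0.8},{"tx":0,"ty":0,"tz":10,"wx":0,"wy":0,"wz":0,"claw":0.8}]'
python3 - <<'E'
from h import *
for n in ('top','scene'):
    p=shot(n,n[0]+'11.png'); lm(p,'guard_handle tin_red tin_ochre tin_white tin_green wash_pot dish')
    for r in ctrl.landmark_of(p,'crank'):
        x=np.array(r['position'])
        if np.hypot(x[0]-.51,x[1]+.16)<.1: print('CRANK',x)
s=cv2.imread('pics/s11.png')
cv2.imwrite('pics/c11.png',cv2.resize(s[120:320,100:360],None,fx=3,fy=3,interpolation=cv2.INTER_CUBIC))
E
```

```text
clock: 56.92
tcp_pos: [0.4848, 0.1364, 0.1658]
ee_rot: [0.722, -0.692, 0.003, -0.003]
wrist_force: [15.9, -10.0, 0.1]
grip_width: 0.0124
gripper_force: 61.3
clock: 57.33
tcp_pos: [0.4774, 0.1353, 0.1892]
ee_rot: [0.722, -0.692, -0.002, 0.004]
wrist_force: [0.1, -0.2, -0.0]
grip_width: 0.0681
gripper_force: 0.0
clock: 57.75
tcp_pos: [0.4811, 0.1372, 0.2958]
ee_rot: [0.722, -0.692, 0.0, -0.002]
wrist_force: [-0.4, 0.4, -1.4]
grip_width: 0.0683
gripper_force: 0.0
guard_handle 0.96 [0.484 0.138 0.185] [220. 191.]
guard_handle 0.4 [ 0.767 -0.143  0.001] [287. 129.]
guard_handle 0.27 [0.344 0.348 0.006] [172. 231.]
wash_pot 0.72 [ 0.381 -0.303  0.001] [329. 218.]
dish 0.52 [ 0.32   0.185 -0.001] [212. 236.]
CRANK [ 0.5166 -0.1646 -0.0017]
guard_handle 0.81 [0.49 0.14 0.18] [268. 159.]
guard_handle 0.41 [0.637 0.186 0.001] [302. 214.]
tin_red 0.36 [ 0.513 -0.157  0.004] [199. 236.]
tin_green 0.68 [0.55  0.338 0.19 ] [326. 143.]
wash_pot 0.7 [ 0.388 -0.3    0.001] [146. 230.]
wash_pot 0.26 [0.549 0.339 0.19 ] [326. 143.]
dish 0.71 [ 0.319  0.188 -0.001] [252. 160.]
CRANK [ 0.5145 -0.1568  0.0055]
```

View pics/c11.png

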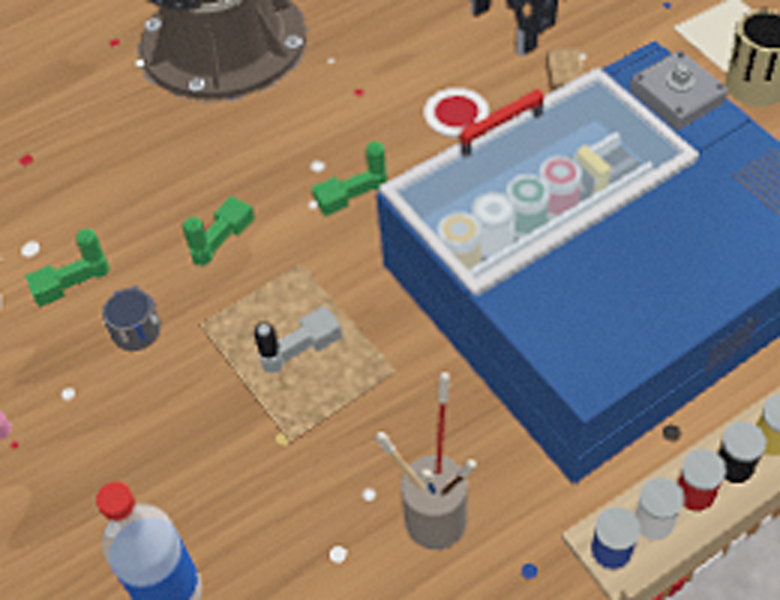

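The guard pushed against its stop, with the handle back at (268,159). The tins are clamped under it, the crank is flat on the mat at (199,234), the bystanders in view are unmoved, and the arm is clear.

```bash
python3 -c "
from rig import ctrl
print(ctrl.job_done())"
```

```text
the job is handed in; nothing more can be done
None
```

The job is handed in with no verdict returned: the last pictures show four tins clamped in the cradle, the crank flat on the mat and the guard shut; I estimated the pad at 5–9 mm in from the turns wound and the pictures, and did not read it directly.

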